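Sweep the V-block clean and seat the lens barrel in it

TASK

Take the blue-handled scraper block from its stand, use it to sweep the three brass chips out of the V-block's groove into the white tray at its open end (do not touch the chips with the gripper), and put the scraper back in its stand. Then lay the black lens barrel in the groove with its brass-ringed end up against the end stop, and press it down gently but clearly, with about 15 N, so that it bears on both sloping faces; finish while still pressing it there. Leave the timer, the specimen cup and the forceps alone.

Things in the scene. Friction and masses are not known exactly. Their poses are not given: they have to be found in the camera images.
- v_block: fixed V-block fixture on a dark 8 mm base plate. Origin on the worktop under the middle of the groove; x along the groove to the end stop, z up. Groove 120 mm long (x -60 to +60 mm), open at the top and at -x; flat floor 12 mm wide, 22 mm above the worktop. A 50 mm barrel that bears on both sloping faces has its axis at y = 0, z = 51.4 mm (its top at 76.4 mm)
- jaw_left: left half (v_block y positive) of the aluminium groove, fixed. Its contact face rises at 45 degrees from the floor's edge (y = 6 mm) to a ridge at y = 21 mm, 37 mm above the worktop; outside it slopes down to y = 28 mm, about 30 mm high. Origin at v_block's x = 0, y = 0, z = 22 mm, same axes
- jaw_right: right half (v_block y negative) of the groove, fixed, the mirror image of jaw_left; same origin and axes as jaw_left. A push that leans sideways (to v_block +-y) loads only one jaw: press straight down and ease off any side force
- stop_face (a point): point on the inner face of the end stop where the axis of a seated barrel meets it (v_block x = 60, y = 0, z = 51.4 mm); axes as v_block. The stop is a dark upright plate 12 mm thick, 56 mm wide, its top 59 mm above the worktop
- chip_0: loose brass chip, 11 x 8 x 7.5 mm, 12 g, on the groove floor nearest the open end at the start; origin at the centre of its underside, 11 mm along its x
- chip_1: loose brass chip like chip_0, at the start the middle one
- chip_2: loose brass chip like chip_0, at the start the one nearest the end stop; at least 30 mm of groove floor between it and the stop are free of chips
- scraper_stand: fixed grey stand for the scraper: foot 50 x 74 mm, pocket 18 mm (x) by 44 mm (y) inside, rim 26 mm above the worktop, inner floor 4 mm above it; origin on the worktop under the middle of the pocket, z up
- scraper: loose scraper, 60 g, standing in its stand. Origin at the centre of its foot, z up the handle. White blade 14 mm thick (x); across y 10 mm wide at the foot, sides rising at 45 degrees to 36 mm wide at z = 14, top at z = 26 mm. Blue handle 18 (x) by 22 mm (y), z = 25 to 87 mm. In stand and groove its x runs along their x; to sweep, hold the foot 1 to 2 mm over the groove floor
- lens_rest: fixed grey plastic rest with two ribs on which the barrel lies at the start, plate 80 x 56 x 4 mm, ribs along x at y = +-16 mm, 10 mm high; origin on the worktop under its middle
- lens_barrel: loose black lens barrel, a cylinder 50 mm in diameter and 70 mm long, about 200 g. Origin on its axis at mid length, x along the axis towards the brass-ringed rear end; the glass lens is at the -x end. It may roll about x, so y and z may turn. On the rest its axis is 30 mm above the worktop
- barrel_rear (a point): centre of the barrel's brass-ringed rear end, 35 mm from the barrel's origin along its +x
- timer: bystander: black timer 45 x 75 x 63 mm standing behind the work; origin at the centre of its underside
- specimen_cup: bystander: white cup with yellow screw lid, 54 mm wide, 66 mm high; origin at the centre of its underside
- forceps: bystander: steel forceps 126 mm long lying on the right; origin at the centre of the underside
- tray (a point): centre of the inner floor (3 mm above the worktop) of the white chip tray at the groove's open end, fixed to v_block at x = -95.5 mm; axes as v_block. Outer size 70 mm (x) by 84 mm (y), walls 3 mm thick, 15 mm high; it adjoins the groove's end
There are look-alikes about, which are no part of the job. What is meant by the scraper is not orange, and is the smaller of those in its own colour.

How it is judged:
By the outcome, as a careful person would: the job done as asked, in the order asked, and still so for the second after the job is handed in, while the arm keeps its last pose, push and grip.
It also fails if it takes over 72 s, if anything falls off the work surface, if the arm or the gripper's body presses on something with over 40 N, if the wrist force passes 120 N, or if a joint passes its speed limit or range.

ROBOT

A 7-joint arm with a two-finger parallel gripper is mounted at the origin on a cart in front of the work surface, level with it; the furniture and walls round the work are solid. World frame = base frame: x ahead of the robot, y to its left, z up, the work surface at z = 0. Lengths are in m, angles in rad, forces in N, time in s.
With the tool pointing down it reaches from about 0.425 to 0.825 m from the base axis. Payload 3.6 kg.
Tool frame: the origin (TCP) lies midway between the tips of the shut fingers; the grasp point (between the pads) lies 19 mm behind it (grip_point_offset is the distance from the TCP to the grasp point, in m); x points along the fingers, z is the direction in which the jaws open and shut, and the axes are right-handed (so a half turn about x gives the same grasp; the last joint's range is limited). The gripper opens to 85 mm and grips with 20 to 120 N. Pads are 22 mm wide; open, the fingers measure 114 mm over their backs; the gripper's body (76 mm by 85 mm) begins 54 mm behind the grasp point. The pads swing forward as they close: fully open they stand 13 mm farther back than shut.
Start: joints at [1.093, 0.615, -0.013, 1.423, 0.008, 1.103, -0.04], TCP at [0.283, -0.585, 0.231] pointing down, gripper open.
Joint ranges: [-3.12, 3.12], [-0.3, 2.06], [-1.34, 1.32], [0.26, 2.42], [-1.36, 4.5], [0.01, 1.98], [-2.84, 2.84]. Speed limits (rad/s): [2.79, 2.79, 3.14, 3.14, 3.14, 3.14, 3.14].

INTERFACE

Orientations are given as a unit quaternion [w, x, y, z].
In Python, from workcell import * gives the robot as it stands.
- The arm moves only by the tool arm_command, never from a script. Its argument "moves" is a list of rows, each a list of 6 numbers: the shift along the world's x, y, z in m, then the turn, a rotation vector about the world's x, y, z in degrees. In form: [[tx, ty, tz, ax, ay, az], ...]. A call has 1 to 20 rows; each row is the pose to reach, as a shift and turn from the pose commanded when the call began; what a row does not reach only later rows make up. A row lasts 1/12 s, in which the tool goes at most 41.7 mm and 7.16 degrees, less where a joint would pass 70% of its speed; a pose out of reach is approached as far as the arm can. A call with a gripper value outside its range is refused whole. "gripper" is the gripper's target within -1 to 1 (fully open at 1, half-way at 0, shut at -1), set as the call begins (left out, the last holds). The fingers move at their own pace and stop on an object; "grip_force" is the grip in N (left out, the last holds). Time passes only in rows, so rows that repeat a pose let the fingers close. It gives the time, the measured TCP pose, the force and the opening at its end, in the units of the state.
- get_state(): the state, without advancing time (a new reading comes with each control period).
- get_image(name): name is "scene" or "top" or "wrist"; returns the picture (384x512x3 uint8, red, green, blue); there is no depth.
- camera_model(name): a dict with "fx", "fy", "cx", "cy" (pixels), "world_to_cam" (4x4, takes a point from world to camera coordinates). Camera axes: x right, y down, z forward; pixel columns grow to the right and rows downward; lengths in m; the calibration is good to about 2 mm. The wrist camera is an equidistant fisheye: a pixel r from the principal point sees the ray r / f radians off the axis. A picture is of the moment at which its call begins: read the wrist's pose just before it. camera_model takes no time and is no camera call; for the wrist camera it gives the pose at the moment of the call.
- sign_off(): hands the job in, once; it reports no verdict.
The state is a dict: "time_s": time; "joint_positions": joint angles; "joint_velocities": joint speeds; "joint_torque": joint torques, N m; "tcp_pos": TCP position; "tcp_rot": TCP orientation; "ft_force": force on the tool from outside, world axes, zero at the start; "wrist_torque": the same for the moment, N m; "grip_width": opening from 0.0 (shut) to 1.0 (fully open).
Only numpy, scipy, OpenCV 4.12 (cv2) and the standard library are available. Lean on these libraries where they do the work, as an engineer would, in place of code of your own. Each camera call takes 0.05 s, during which the arm holds its last target.

## Working session

There is one attempt and no reset: what is moved stays moved. The work goes in short steps, Python scripts to look and compute and a tool call to move; the robot and the scene stay as the last step left them, time stands still between calls to the robot, and variables do not carry over. Pictures are saved under pics/ and viewed, and the job is handed in when it is done.

Besides the shell and the picture viewer there is one more tool, called in YAML: its name, and indented under it one key for each argument. arm_command: Moves the arm, as the interface text tells. Its arguments: {"type":"object","properties":{"moves":{"type":"array"},"gripper":{"type":"number"},"grip_force":{"type":"number"}},"required":["moves"]}

```bash
ls; mkdir -p pics
python3 - <<'E'
from workcell import *
import cv2
print(get_state())
for n in ["scene","top","wrist"]:
    m=camera_model(n); print(n,m)
    im=get_image(n); cv2.imwrite(f"pics/{n}0.png",im[:,:,::-1])
E
```

```text
pics
{'time_s': 0.0, 'joint_positions': array([ 1.09351383,  0.61593523, -0.01261973,  1.42497061,  0.00813156,
        1.10338034, -0.04040867]), 'joint_velocities': array([-0.00069521, -0.00112011, -0.00064438, -0.00100264, -0.00013328,
       -0.00030941, -0.0027714 ]), 'joint_torque': array([-1.49815278e-04, -4.69211769e+01,  2.59138048e-01, -1.71034044e+01,
        9.97506198e-03,  9.79240634e-03, -1.33420536e-05]), 'tcp_pos': array([ 0.28284166, -0.58435521,  0.23010399]), 'tcp_rot': array([ 0.59830709,  0.37606303,  0.59991465, -0.37511018]), 'ft_force': array([0.15072261, 0.49759253, 0.07737056]), 'wrist_torque': array([-0.02295838,  0.00897184,  0.02059535]), 'grip_width': 0.997830731302021}
scene {'fx': 464.343577430186, 'fy': 464.343577430186, 'cx': 248.1992289043079, 'cy': 194.03662432267578, 'world_to_cam': array([[-0.64400393, -0.76482383,  0.01741951,  0.30030248],
       [-0.49693047,  0.40090082, -0.76963539,  0.39162687],
       [ 0.58165199, -0.5043045 , -0.63824597,  1.17079345],
       [ 0.        ,  0.        ,  0.        ,  1.        ]])}
top {'fx': 463.4979451639081, 'fy': 463.4979451639081, 'cx': 255.10629734521925, 'cy': 189.09630840218875, 'world_to_cam': array([[-0.09218152, -0.99573977,  0.00221026, -0.04487552],
       [-0.97340596,  0.08964599, -0.2108185 ,  0.58476595],
       [ 0.20972222, -0.02158505, -0.97752272,  1.25277041],
       [ 0.        ,  0.        ,  0.        ,  1.        ]])}
wrist {'fx': 297.3186396354542, 'fy': 297.3186396354542, 'cx': 259.1604971722982, 'cy': 194.13919798213718, 'world_to_cam': array([[ 0.43588642, -0.89999923, -0.00210022, -0.64969477],
       [-0.85993305, -0.4171679 ,  0.29408518, -0.0384087 ],
       [-0.26555258, -0.12638169, -0.95577691,  0.3799057 ],
       [ 0.        ,  0.        ,  0.        ,  1.        ]])}
```

View pics/scene0.png

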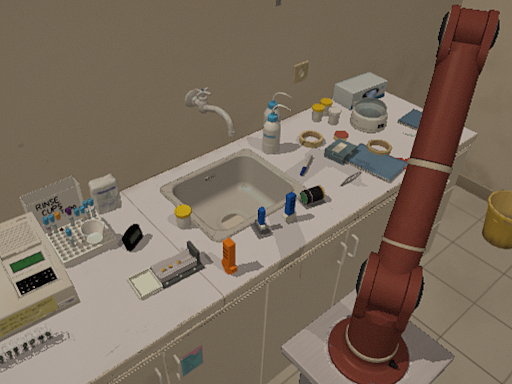

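View pics/top0.png

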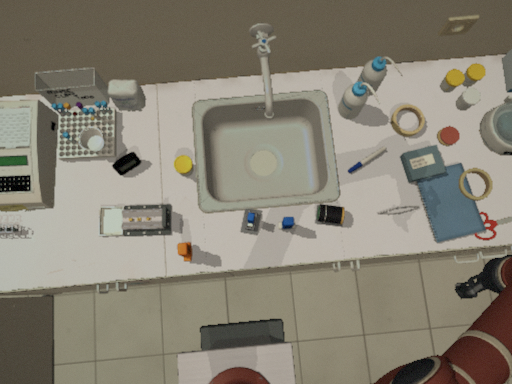

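View pics/wrist0.png

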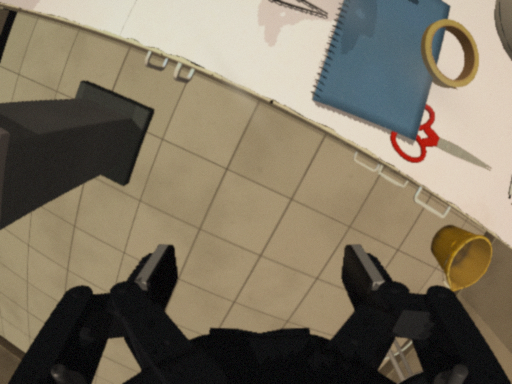

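The top view shows the V-block with tray at (137,220), a blue scraper in a stand at (251,221), another blue block at (288,224), an orange one at (185,252), and the barrel at (330,214). I'll enlarge crops to measure them.

Run:
```python
import cv2
t=cv2.imread("pics/top0.png"); s=cv2.imread("pics/scene0.png")
def crop(im,x,y,w,h,k,f):
    cv2.imwrite(f,cv2.resize(im[y:y+h,x:x+w],None,fx=k,fy=k,interpolation=cv2.INTER_CUBIC))
crop(t,95,195,100,72,8,"pics/c1.png")
crop(t,235,195,120,50,6,"pics/c2.png")
crop(s,120,190,140,110,5,"pics/c3.png")
crop(s,240,175,100,75,8,"pics/c4.png")
```

```text
(no output)
```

View pics/c1.png

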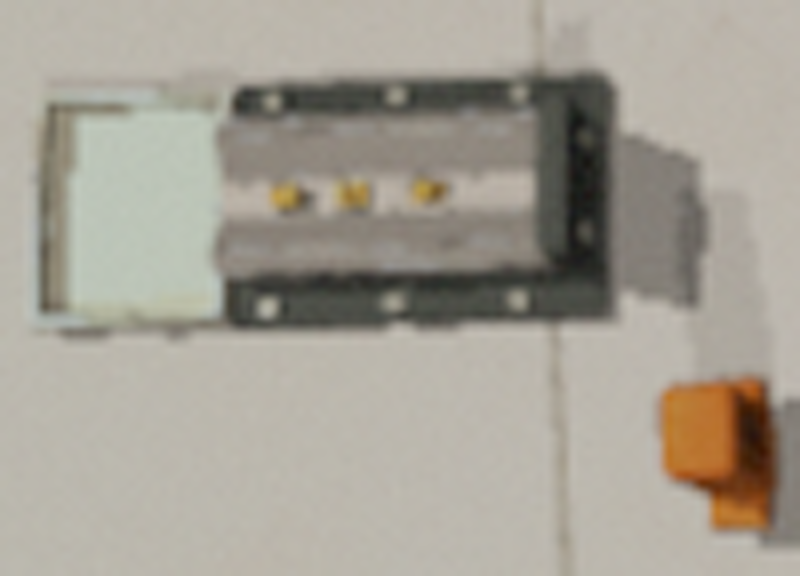

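View pics/c2.png

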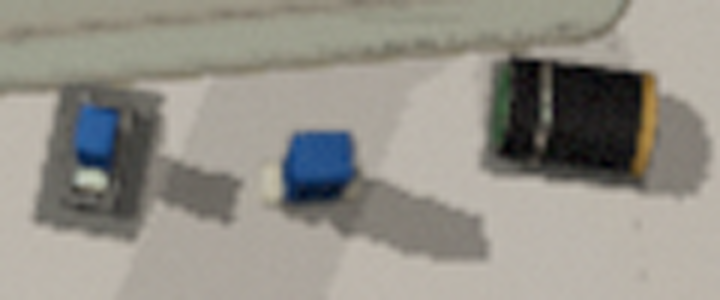

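View pics/c3.png

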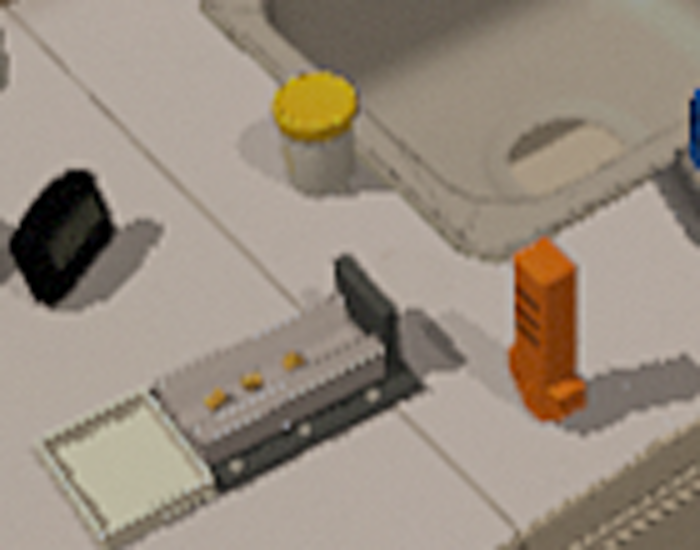

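View pics/c4.png

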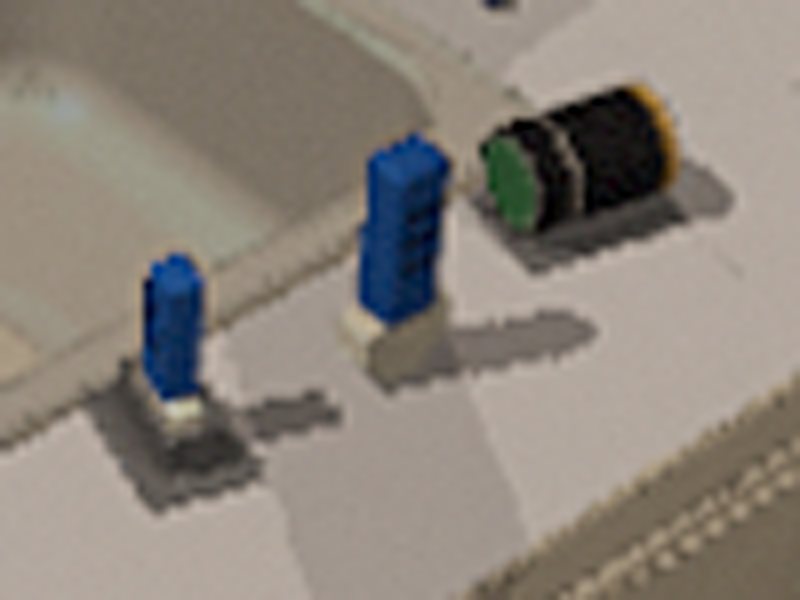

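The scraper to use is the smaller blue one in the grey stand, at about (250,220) in top. The larger one at (288,224) is the look-alike. The barrel's brass ring is at its right end, and the chips are at c1 (288,195), (352,195) and (428,190). Next I'll triangulate rough positions.

```bash
cat > h.py <<'E'
import numpy as np, cv2
from workcell import *
from scipy.spatial.transform import Rotation as R
def ray(m,uv,fish=False):
    x=(uv[0]-m['cx'])/m['fx']; y=(uv[1]-m['cy'])/m['fy']
    if fish:
        r=np.hypot(x,y); s=np.sin(r)/r if r>1e-9 else 1; d=np.array([x*s,y*s,np.cos(r)])
    else: d=np.array([x,y,1.])
    W=m['world_to_cam']; return -W[:3,:3].T@W[:3,3], W[:3,:3].T@d
def onz(m,uv,z,fish=False):
    o,d=ray(m,uv,fish); return o+d*(z-o[2])/d[2]
def proj(m,p,fish=False):
    W=m['world_to_cam']; c=W[:3,:3]@np.asarray(p)+W[:3,3]
    if fish:
        rr=np.hypot(c[0],c[1]); th=np.arctan2(rr,c[2]); k=th/rr if rr>1e-9 else 0
        return np.array([m['cx']+m['fx']*k*c[0],m['cy']+m['fy']*k*c[1]])
    return np.array([m['cx']+m['fx']*c[0]/c[2],m['cy']+m['fy']*c[1]/c[2]])
def st():
    s=get_state(); Rm=R.from_quat(np.roll(s['tcp_rot'],-1)).as_matrix()
    print('t',round(s['time_s'],2),'tcp',s['tcp_pos'].round(4),'F',s['ft_force'].round(1),'w',round(s['grip_width'],3))
    print('x',Rm[:,0].round(3),'z',Rm[:,2].round(3),'q',s['joint_positions'].round(3))
    return s,Rm
def snap(n,f,box=None,k=1):
    m=camera_model(n); im=get_image(n)[:,:,::-1]; cv2.imwrite('pics/'+f+'_raw.png',im)
    np.save('pics/'+f+'.npy',m,allow_pickle=True)
    if box: x,y,w,h=box; im=im[y:y+h,x:x+w]
    cv2.imwrite('pics/'+f+'.png',cv2.resize(im,None,fx=k,fy=k,interpolation=cv2.INTER_CUBIC)); return m
E
python3 - <<'E'
from h import *
m=camera_model('top')
st()
a=lambda u,v:(95+u/8,195+v/8); b=lambda u,v:(235+u/6,195+v/6)
for n,p,z in [('tray TL',a(42,100),.015),('tray BL',a(35,325),.015),('base TR',a(612,75),.008),('base BR',a(612,318),.008),('groove end R',a(540,190),.022),('groove L',a(220,195),.022),('chip0',a(288,195),.026),('chip2',a(428,190),.026),
 ('stand TL',b(60,85),.0),('stand TR',b(162,92),0.),('stand BL',b(35,225),0),('stand BR',b(135,240),0),('handle top',b(98,122),.091),
 ('bar L',b(498,115),.03),('barR',b(655,122),.03),('barTL',b(510,60),.03),('barBL',b(498,168),.03),('bartop',b(575,118),.055),('orange',a(720,430),.05)]:
    print(n,onz(m,p,z).round(4))
E
```

```text
t 0.15 tcp [ 0.283  -0.5845  0.2304] F [ 0.7 -0.6 -0.1] w 1.0
x [-0.001  0.002 -1.   ] z [ 0.436 -0.9   -0.002] q [ 1.093  0.616 -0.013  1.425  0.008  1.103 -0.04 ]
tray TL [0.5751 0.355  0.015 ]
tray BL [0.493  0.3594 0.015 ]
base TR [0.5667 0.149  0.008 ]
base BR [0.4774 0.1538 0.008 ]
groove end R [0.5242 0.1748 0.022 ]
groove L [0.5329 0.2897 0.022 ]
chip0 [0.53   0.2643 0.026 ]
chip2 [0.5272 0.2142 0.026 ]
stand TL [ 0.534  -0.0646  0.    ]
stand TR [ 0.526  -0.1142  0.    ]
stand BL [ 0.4664 -0.0464  0.    ]
stand BR [ 0.4547 -0.0942  0.    ]
handle top [ 0.4997 -0.0807  0.091 ]
bar L [ 0.4951 -0.2725  0.03  ]
barR [ 0.4848 -0.347   0.03  ]
barTL [ 0.5211 -0.2815  0.03  ]
barBL [ 0.4697 -0.2694  0.03  ]
bartop [ 0.4867 -0.3046  0.055 ]
orange [0.4294 0.1115 0.05  ]
```

Run:
```python
from h import *
s,Rm=st(); m=camera_model('wrist'); W=m['world_to_cam']
o=-W[:3,:3].T@W[:3,3]; print('cam off in tool',Rm.T@(o-s['tcp_pos']),'axis tool',Rm.T@W[2,:3], 'tcp px',proj(m,s['tcp_pos'],1))
```

```text
t 0.15 tcp [ 0.283  -0.5845  0.2304] F [ 0.7 -0.6 -0.1] w 1.0
x [-0.001  0.002 -1.   ] z [ 0.436 -0.9   -0.002] q [ 1.093  0.616 -0.013  1.425  0.008  1.103 -0.04 ]
cam off in tool [-0.14277798  0.07513652  0.00082679] axis tool [ 9.55791310e-01 -2.94045773e-01  2.36129956e-04] tcp px [257.55506911 249.43016161]
```

arm_command:
  moves:
    - [0.03, 0.03, 0, 0, 0, 7]
    - [0.06, 0.06, 0, 0, 0, 14]
    - [0.09, 0.09, 0, 0, 0, 21]
    - [0.12, 0.12, 0, 0, 0, 28]
    - [0.14, 0.155, 0, 0, 0, 35]
    - [0.16, 0.19, 0, 0, 0, 42]
    - [0.18, 0.225, 0, 0, 0, 49]
    - [0.195, 0.255, 0, 0, 0, 56]
    - [0.205, 0.275, 0, 0, 0, 56]
    - [0.205, 0.275, 0, 0, 0, 56]
    - [0.205, 0.275, 0, 0, 0, 56]
  gripper: 1

```text
time_s: 1.07
tcp_pos: [0.4888, -0.3086, 0.2312]
tcp_rot: [0.705, 0.049, 0.706, -0.049]
ft_force: [-0.3, -0.5, 0.2]
grip_width: 0.996
```

Run:
```python
from h import *
st(); snap('wrist','w1',None,1.5)
```

```text
t 1.07 tcp [ 0.4888 -0.3086  0.2312] F [-0.3 -0.5  0.2] w 0.996
x [-0.  0. -1.] z [ 0.99  -0.139 -0.   ] q [ 0.715  0.516 -0.297  1.633  0.17   1.018  0.225]
```

arm_command:
  moves:
    - [0, 0.03, 0, 0, 0, -3]
    - [0, 0.07, 0, 0, 0, -5]
    - [0.003, 0.11, 0, 0, 0, -5]
    - [0.005, 0.15, 0, 0, 0, -5]
    - [0.008, 0.19, 0, 0, 0, -5]
    - [0.008, 0.22, 0, 0, 0, -5]
    - [0.008, 0.23, 0, 0, 0, -5]
    - [0.008, 0.23, 0, 0, 0, -5]
    - [0.008, 0.23, 0, 0, 0, -5]

```text
time_s: 1.87
tcp_pos: [0.4961, -0.0826, 0.2312]
tcp_rot: [0.702, 0.081, 0.702, -0.083]
ft_force: [0.1, -0.7, 0.4]
grip_width: 0.997
```

Run:
```python
from h import *
st(); snap('wrist','w2',None,1.5)
```

```text
t 1.87 tcp [ 0.4961 -0.0826  0.2312] F [ 0.1 -0.7  0.4] w 0.997
x [-0.    -0.002 -1.   ] z [ 0.973 -0.231  0.   ] q [ 0.341  0.403 -0.312  1.835  0.153  0.927 -0.272]
```

View pics/w1.png

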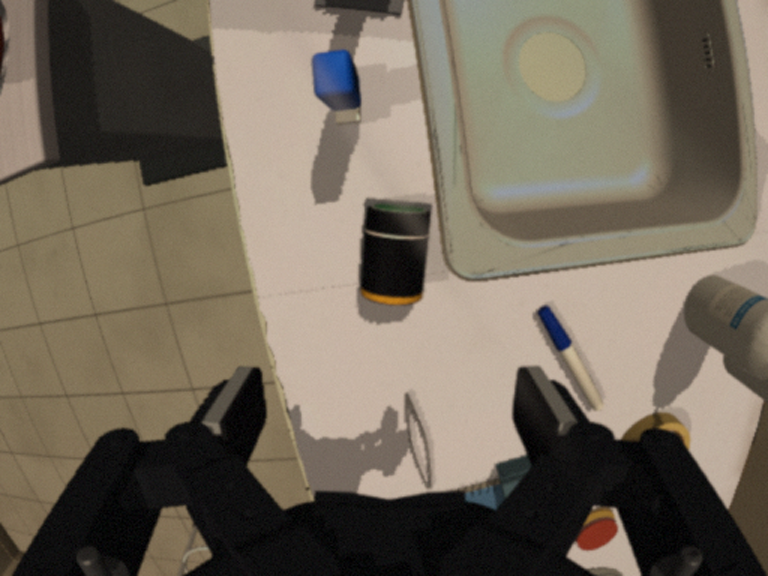

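View pics/w2.png

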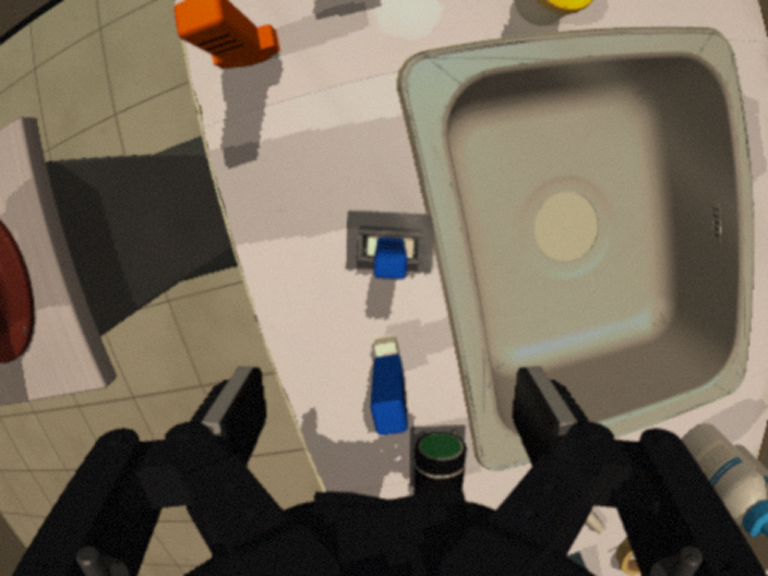

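w1 shows the barrel at about (395,250) in the 1.5x view, with the brass ring towards the robot's right. w2 shows the stand with the small blue scraper at (390,245). I'll enlarge both.

Run:
```python
import cv2
for f,(x,y,w,h),k in [('w2',(222,132,76,57),10),('w1',(225,120,80,90),6)]:
    im=cv2.imread(f'pics/{f}_raw.png')[y:y+h,x:x+w]
    cv2.imwrite(f'pics/{f}c.png',cv2.resize(im,None,fx=k,fy=k,interpolation=cv2.INTER_CUBIC))
```

```text
(no output)
```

View pics/w2c.png

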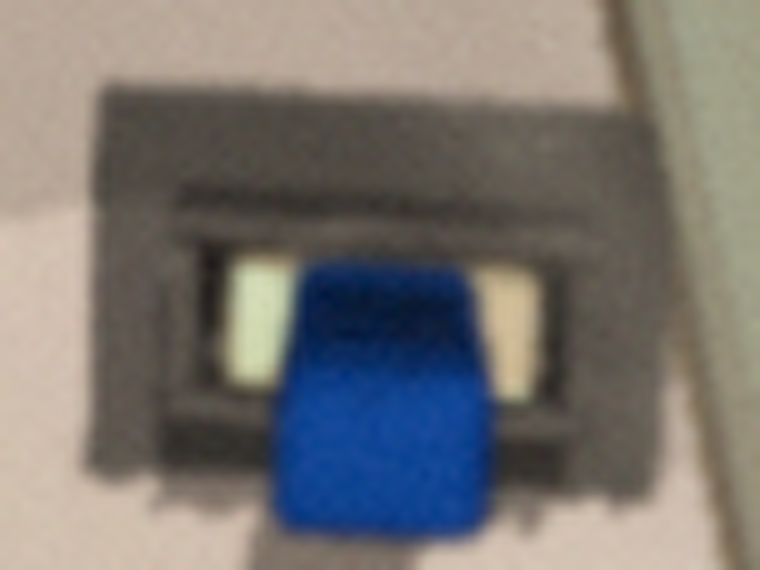

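View pics/w1c.png

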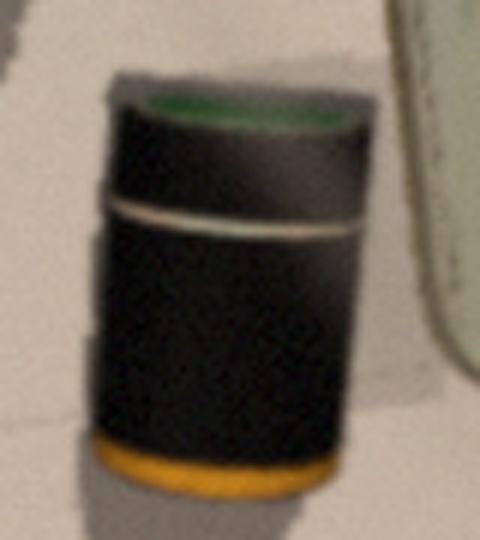

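Run:
```python
from h import *
m=np.load('pics/w2.npy',allow_pickle=True).item()
c=lambda u,v:(222+u/10,132+v/10)
def q(n,ps,z):
    P=np.array([onz(m,c(*p),z,True) for p in ps]); l=(P[1]-P[0]+P[2]-P[3]); w=P[3]-P[0]+P[2]-P[1]
    print(n,P.mean(0).round(4),'len',np.linalg.norm(l/2).round(4),np.degrees(np.arctan2(l[1],l[0])).round(1),'wid',np.linalg.norm(w/2).round(4),np.degrees(np.arctan2(w[1],w[0])).round(1))
q('foot',[(105,90),(655,120),(645,500),(92,470)],.004)
q('blade',[(232,262),(540,268),(535,398),(228,385)],.030)
q('handle',[(283,370),(490,375),(488,533),(280,530)],.091)
m=np.load('pics/w1.npy',allow_pickle=True).item()
c=lambda u,v:(225+u/6,120+v/6)
q('barrel sides',[(118,110),(375,118),(335,450),(97,430)],.030)
for p in [(120,120),(368,135),(343,440),(98,420),(240,230),(220,490),(218,460)]: print(p,onz(m,c(*p),.03,True).round(4),onz(m,c(*p),.055,True).round(4))
```

```text
foot [ 0.4978 -0.0798  0.004 ] len 0.0701 -16.5 wid 0.0493 -105.0
blade [ 0.4991 -0.0789  0.03  ] len 0.0363 -15.1 wid 0.0153 -105.2
handle [ 0.4991 -0.0788  0.091 ] len 0.0203 -14.5 wid 0.0161 -104.1
barrel sides [ 0.4947 -0.3068  0.03  ] len 0.049 -11.3 wid 0.0661 -103.0
(120, 120) [ 0.4777 -0.2724  0.03  ] [ 0.4794 -0.2697  0.055 ]
(368, 135) [ 0.5249 -0.2819  0.03  ] [ 0.5231 -0.2785  0.055 ]
(343, 440) [ 0.5127 -0.3426  0.03  ] [ 0.5117 -0.3348  0.055 ]
(98, 420) [ 0.4643 -0.3316  0.03  ] [ 0.4669 -0.3246  0.055 ]
(240, 230) [ 0.4978 -0.2972  0.03  ] [ 0.4979 -0.2927  0.055 ]
(220, 490) [ 0.4866 -0.3497  0.03  ] [ 0.4876 -0.3413  0.055 ]
(218, 460) [ 0.4871 -0.3433  0.03  ] [ 0.488  -0.3354  0.055 ]
```

arm_command:
  moves:
    - [0.005, 0.035, 0, 0, 0, 3]
    - [0.01, 0.075, 0, 0, 0, 6]
    - [0.015, 0.115, 0, 0, 0, 9]
    - [0.02, 0.155, 0, 0, 0, 9]
    - [0.025, 0.195, 0, 0, 0, 9]
    - [0.03, 0.23, 0, 0, 0, 9]
    - [0.03, 0.24, 0, 0, 0, 9]
    - [0.03, 0.24, 0, 0, 0, 9]
    - [0.03, 0.24, 0, 0, 0, 9]

```text
time_s: 2.67
tcp_pos: [0.5271, 0.1569, 0.2307]
tcp_rot: [0.706, 0.026, 0.707, -0.028]
ft_force: [0.4, -1.0, -0.3]
grip_width: 1.001
```

Run:
```python
from h import *
st(); snap('wrist','w3',(130,20,250,190),3)
```

```text
t 2.67 tcp [0.5271 0.1569 0.2307] F [ 0.4 -1.  -0.3] w 1.001
x [-0.001 -0.002 -1.   ] z [ 0.997 -0.076 -0.   ] q [-0.082  0.482 -0.376  1.71   0.207  0.99  -0.609]
```

View pics/w3.png

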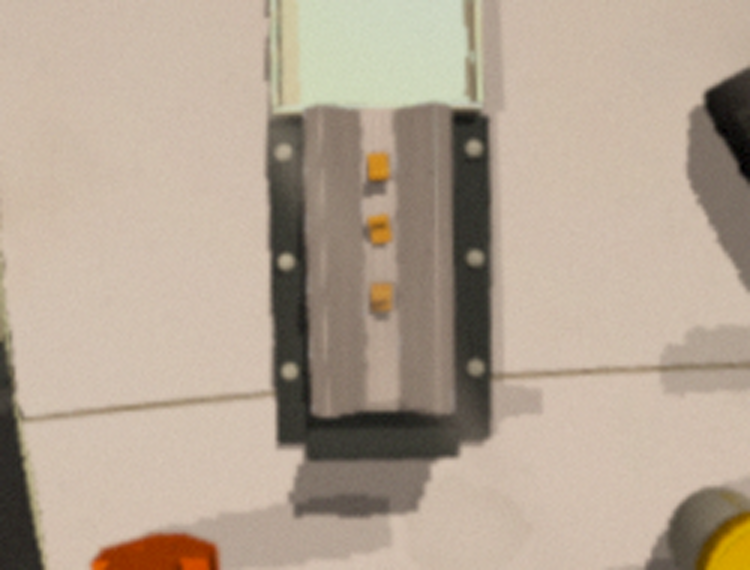

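Run:
```python
import cv2
im=cv2.imread('pics/w3_raw.png')
for n,(x,y,w,h) in dict(a=(216,45,80,55),b=(216,125,80,55)).items():
    cv2.imwrite(f'pics/w3{n}.png',cv2.resize(im[y:y+h,x:x+w],None,fx=10,fy=10,interpolation=cv2.INTER_CUBIC))
```

```text
(no output)
```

View pics/w3a.png

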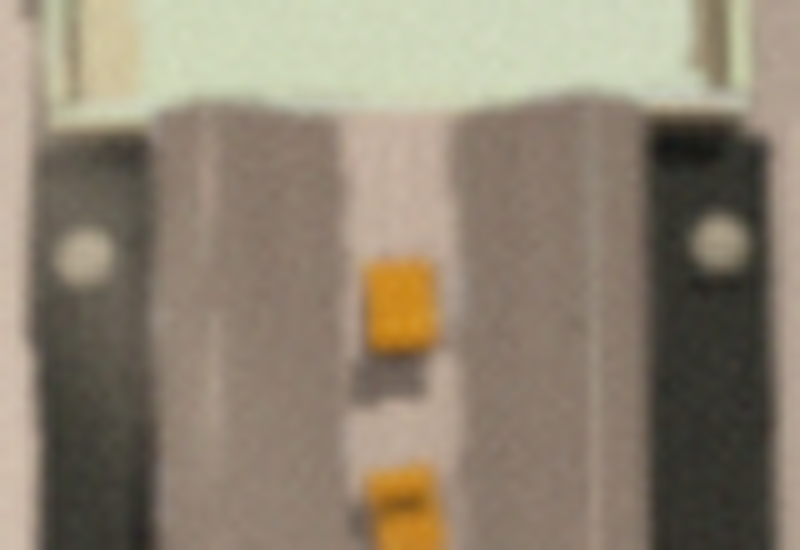

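View pics/w3b.png

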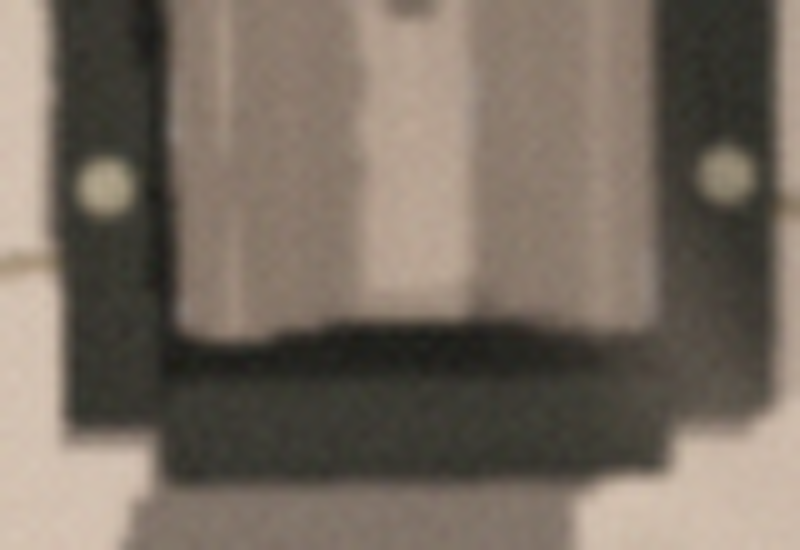

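Run:
```python
from h import *
from scipy.optimize import least_squares
m=np.load('pics/w3.npy',allow_pickle=True).item()
a=lambda u,v:(216+u/10,45+v/10); b=lambda u,v:(216+u/10,125+v/10)
# (v_block pt, pixel)  jaw_left = +y (image right)
P=[((-60,-6,22),a(342,107)),((-60,6,22),a(455,105)),((60,-6,22),b(362,312)),((60,6,22),b(470,312)),
((60,-21,37),b(235,337)),((60,21,37),b(600,325)),((-60,-21,37),a(207,102)),((-60,21,37),a(592,92)),
((60,-28,59),b(163,378)),((72,-28,59),b(165,480)),((72,28,59),b(668,465)),((60,28,59),b(665,365))]
def f(p):
    c,s=np.cos(p[2]),np.sin(p[2]); r=[]
    for X,uv in P:
        X=np.array(X)/1000; w=[p[0]+c*X[0]-s*X[1],p[1]+s*X[0]+c*X[1],X[2]]
        r+=list(proj(m,w,True)-uv)
    return np.array(r)
for i in range(1):
    r=least_squares(f,[.527,.233,-1.65],loss='soft_l1'); print(r.x[:2].round(4),np.degrees(r.x[2]).round(2)); print(f(r.x).reshape(-1,2).round(1).tolist())
p=r.x;c,s=np.cos(p[2]),np.sin(p[2])
for n,uv in [('chip0',a(402,306)),('chip1',a(405,515)),('chip2',(130+380/3,20+296/3))]:
    d=onz(m,uv,.0295,True)[:2]-p[:2]; print(n,(np.array([c*d[0]+s*d[1],-s*d[0]+c*d[1]])*1000).round(1))
```

```text
[0.5303 0.2301] -93.38
[[0.5, -0.0], [-0.4, -0.0], [0.5, 0.0], [-0.3, -0.1], [-0.1, 0.0], [-0.1, 0.6], [0.1, -1.2], [-0.5, -1.0], [-0.7, -0.2], [-0.5, 0.4], [0.7, 1.0], [1.0, 0.2]]
chip0 [-35.2   0. ]
chip1 [-10.9  -0.1]
chip2 [14.8 -0.4]
```

The V-block fit has residuals under about 1 px: origin (0.5303, 0.2301), x-heading −93.4°. Chips are at x = −35, −11 and +15 mm. Next, above the scraper.

arm_command:
  moves:
    - [0, -0.035, 0, 0, 0, -3]
    - [-0.005, -0.075, 0, 0, 0, -7]
    - [-0.01, -0.115, 0, 0, 0, -10.8]
    - [-0.015, -0.155, -0.02, 0, 0, -10.8]
    - [-0.02, -0.195, -0.04, 0, 0, -10.8]
    - [-0.027, -0.225, -0.06, 0, 0, -10.8]
    - [-0.027, -0.239, -0.08, 0, 0, -10.8]
    - [-0.027, -0.239, -0.1, 0, 0, -10.8]
    - [-0.027, -0.239, -0.1, 0, 0, -10.8]
    - [-0.027, -0.239, -0.1, 0, 0, -10.8]

```text
time_s: 3.55
tcp_pos: [0.498, -0.0815, 0.1309]
tcp_rot: [0.7, 0.093, 0.702, -0.094]
ft_force: [0.2, 0.7, 0.5]
grip_width: 1.0
```

Run:
```python
from h import *
s,Rm=st(); print(np.degrees(np.arctan2(Rm[1,2],Rm[0,2]))); snap('wrist','w4',(160,160,200,150),4)
```

```text
t 3.55 tcp [ 0.498  -0.0815  0.1309] F [0.2 0.7 0.5] w 1.0
x [-0.003 -0.001 -1.   ] z [ 0.965 -0.262 -0.002] q [ 0.303  0.54  -0.271  1.949  0.221  0.683 -0.37 ]
-15.211705448003519
```

View pics/w4.png

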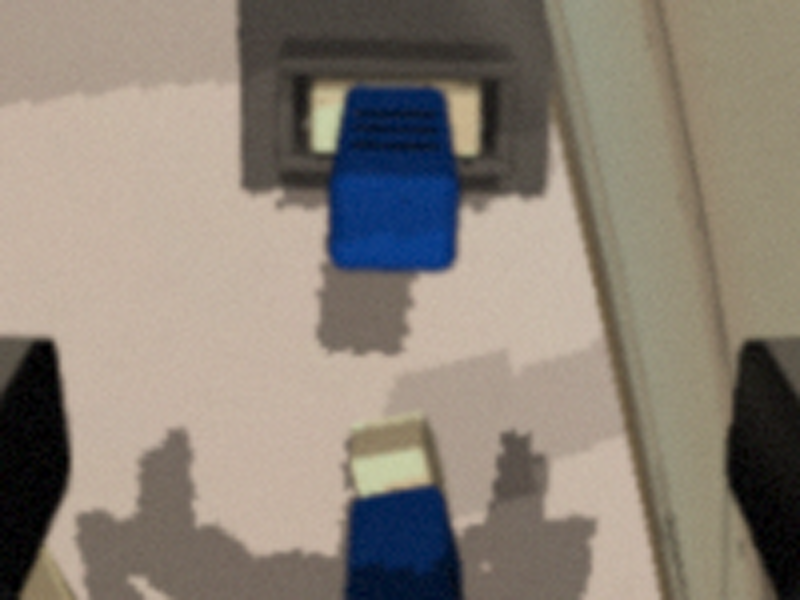

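w4 shows the handle top corners at about (335,178), (458,183), (452,270) and (330,267).

Run:
```python
from h import *
st()
m=np.load('pics/w4.npy',allow_pickle=True).item()
P=np.array([onz(m,(160+u/4,160+v/4),z,True) for u,v,z in [(335,178,.091),(458,183,.091),(452,270,.091),(330,267,.091),(312,82,.03),(480,86,.03),(474,155,.03),(308,152,.03)]])
for k in (0,4):
    Q=P[k:k+4]; l=Q[1]-Q[0]+Q[2]-Q[3]; print(Q.mean(0).round(4),np.linalg.norm(l/2),np.degrees(np.arctan2(l[1],l[0])), np.linalg.norm(Q[3]-Q[0]))
```

```text
t 3.6 tcp [ 0.4992 -0.0803  0.1319] F [0.5 0.4 0.5] w 1.001
x [ 0. -0. -1.] z [ 0.966 -0.26   0.001] q [ 0.302  0.539 -0.273  1.948  0.221  0.683 -0.37 ]
[ 0.4989 -0.0787  0.091 ] 0.020226167176030378 -17.134472639605736 0.01581716427288758
[ 0.4986 -0.0783  0.03  ] 0.035718352120814804 -16.409155463848496 0.015634184543389898
```

arm_command:
  moves:
    - [0, 0.0018, -0.02, 0, 0, -0.7]
    - [0, 0.0018, -0.045, 0, 0, -0.7]
    - [0, 0.0018, -0.065, 0, 0, -0.7]
    - [0, 0.0018, -0.08, 0, 0, -0.7]
    - [0, 0.0018, -0.086, 0, 0, -0.7]
    - [0, 0.0018, -0.086, 0, 0, -0.7]
    - [0, 0.0018, -0.086, 0, 0, -0.7]

```text
time_s: 4.18
tcp_pos: [0.5003, -0.0771, 0.0464]
tcp_rot: [0.701, 0.096, 0.7, -0.096]
ft_force: [0.4, -0.1, -0.5]
grip_width: 1.003
```

arm_command:
  moves:
    - [0, 0, 0, 0, 0, 0]
    - [0, 0, 0, 0, 0, 0]
    - [0, 0, 0, 0, 0, 0]
    - [0, 0, 0, 0, 0, 0]
    - [0, 0, 0, 0, 0, 0]
    - [0, 0, 0, 0, 0, 0]
    - [0, 0, 0, 0, 0, 0]
    - [0, 0, 0, 0, 0, 0]
  gripper: -1
  grip_force: 60

```text
time_s: 4.85
tcp_pos: [0.4993, -0.0773, 0.0456]
tcp_rot: [0.701, 0.096, 0.7, -0.096]
ft_force: [-0.6, -0.3, 3.7]
grip_width: 0.251
```

Run:
```python
from h import *
st(); snap('wrist','w5',None,1.5)
```

```text
t 4.85 tcp [ 0.4993 -0.0773  0.0456] F [-0.6 -0.3  3.7] w 0.251
x [ 0. -0. -1.] z [ 0.963 -0.27   0.   ] q [ 0.246  0.679 -0.205  2.014  0.283  0.475 -0.441]
```

View pics/w5.png

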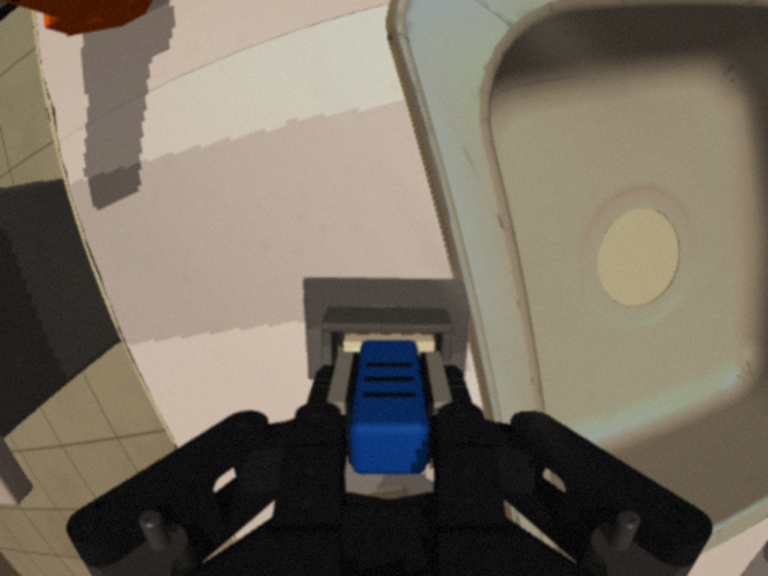

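The grip is on the handle (21 mm opening). Lift and carry to above the groove near the stop.

arm_command:
  moves:
    - [0, 0, 0.01, 0, 0, 0]
    - [0, 0, 0.03, 0, 0, 0]
    - [0, 0, 0.06, 0, 0, 0]
    - [0, 0, 0.09, 0, 0, 0]
    - [0, 0.02, 0.115, 0, 0, 3]
    - [0.005, 0.055, 0.12, 0, 0, 6]
    - [0.01, 0.095, 0.12, 0, 0, 9]
    - [0.015, 0.135, 0.12, 0, 0, 12.3]
    - [0.02, 0.175, 0.12, 0, 0, 12.3]
    - [0.024, 0.21, 0.12, 0, 0, 12.3]
    - [0.028, 0.24, 0.12, 0, 0, 12.3]
    - [0.0285, 0.258, 0.12, 0, 0, 12.3]
    - [0.0285, 0.266, 0.12, 0, 0, 12.3]
    - [0.0285, 0.266, 0.1, 0, 0, 12.3]
    - [0.0285, 0.266, 0.08, 0, 0, 12.3]
    - [0.0285, 0.266, 0.07, 0, 0, 12.3]
    - [0.0285, 0.266, 0.07, 0, 0, 12.3]
    - [0.0285, 0.266, 0.07, 0, 0, 12.3]

```text
time_s: 6.4
tcp_pos: [0.5276, 0.1876, 0.1151]
tcp_rot: [0.706, 0.021, 0.707, -0.022]
ft_force: [-0.5, -0.4, -0.1]
grip_width: 0.251
```

Run:
```python
from h import *
s,Rm=st(); print(np.degrees(np.arctan2(Rm[1,2],Rm[0,2]))); snap('wrist','w6',(130,90,250,190),3); snap('scene','s6',(120,190,140,110),5); s,Rm=st()
p=np.array([.5303,.2301]);a=np.radians(-93.38);d=s['tcp_pos'][:2]-p;print(np.cos(a)*d[0]+np.sin(a)*d[1],-np.sin(a)*d[0]+np.cos(a)*d[1])
```

```text
t 6.4 tcp [0.5276 0.1876 0.1151] F [-0.5 -0.4 -0.1] w 0.251
x [-0.001 -0.001 -1.   ] z [ 0.998 -0.06  -0.001] q [-0.18   0.636 -0.314  1.812  0.276  0.739 -0.703]
-3.4447699530735467
t 6.5 tcp [0.5285 0.1885 0.1163] F [-0.2  0.2 -0.5] w 0.25
x [ 0.002  0.001 -1.   ] z [ 0.998 -0.06   0.002] q [-0.181  0.634 -0.314  1.81   0.276  0.738 -0.703]
0.04159017333120546 0.0006610415998643169
```

View pics/w6.png

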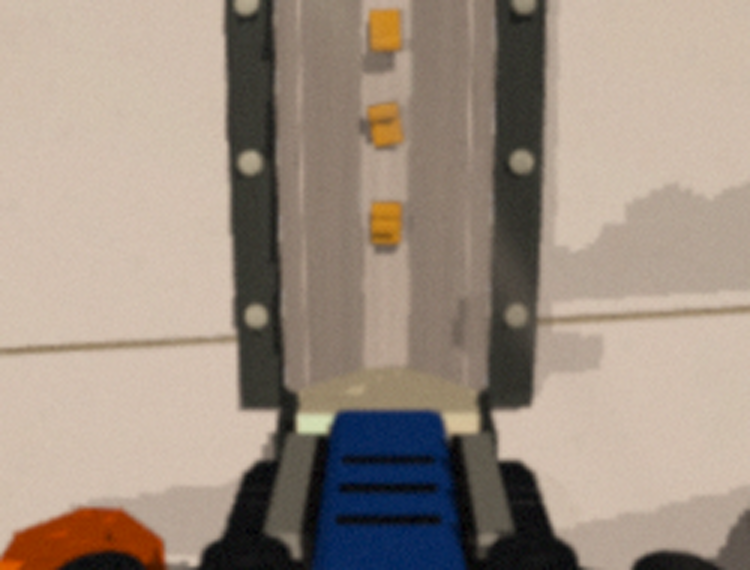

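View pics/s6.png

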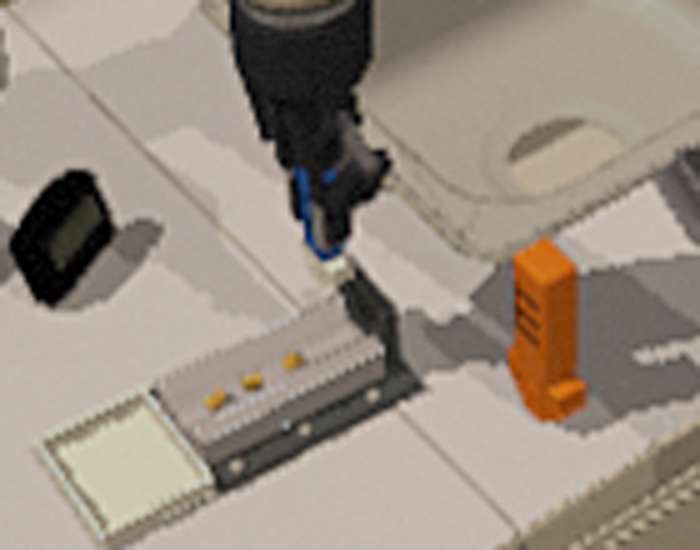

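Run:
```python
from h import *
m=np.load('pics/w6.npy',allow_pickle=True).item()
p=np.array([.5303,.2301]);a=np.radians(-93.38);c,s=np.cos(a),np.sin(a)
def W(x,y,z): return [p[0]+c*x-s*y,p[1]+s*x+c*y,z]
for X in [(0,-.006,.022),(0,.006,.022),(.03,-.006,.022),(.03,.006,.022),(.0,-.021,.037),(0,.021,.037),(.042,-.018,.1),(.042,.018,.1)]:
    u=proj(m,W(*X),True); print(X,((u-[130,90])*3).round(0))
```

```text
(0, -0.006, 0.022) [364. 165.]
(0, 0.006, 0.022) [409. 165.]
(0.03, -0.006, 0.022) [364. 274.]
(0.03, 0.006, 0.022) [408. 274.]
(0.0, -0.021, 0.037) [302. 174.]
(0, 0.021, 0.037) [470. 174.]
(0.042, -0.018, 0.1) [293. 436.]
(0.042, 0.018, 0.1) [478. 435.]
```

The projected groove matches the image to within about 0.5 mm, so I'll lower into the groove.

arm_command:
  moves:
    - [0, 0, -0.015, 0, 0, 0]
    - [0, 0, -0.03, 0, 0, 0]
    - [0, 0, -0.042, 0, 0, 0]
    - [0, 0, -0.047, 0, 0, 0]
    - [0, 0, -0.05, 0, 0, 0]
    - [0, 0, -0.051, 0, 0, 0]
    - [0, 0, -0.051, 0, 0, 0]

```text
time_s: 7.08
tcp_pos: [0.5282, 0.189, 0.065]
tcp_rot: [0.707, 0.021, 0.706, -0.021]
ft_force: [-0.2, -0.0, -1.4]
grip_width: 0.248
```

Run:
```python
from h import *
st(); snap('scene','s7',(160,210,80,60),10);snap('wrist','w7',(130,140,250,190),3);st()
```

```text
t 7.08 tcp [0.5282 0.189  0.065 ] F [-0.2 -0.  -1.4] w 0.248
x [ 0.001  0.001 -1.   ] z [ 0.998 -0.059  0.001] q [-0.204  0.708 -0.281  1.847  0.312  0.628 -0.734]
t 7.18 tcp [0.5283 0.189  0.0651] F [-0.3 -0.7  0.2] w 0.252
x [ 0.002  0.001 -1.   ] z [ 0.998 -0.059  0.001] q [-0.204  0.708 -0.281  1.847  0.312  0.628 -0.734]
```

View pics/s7.png

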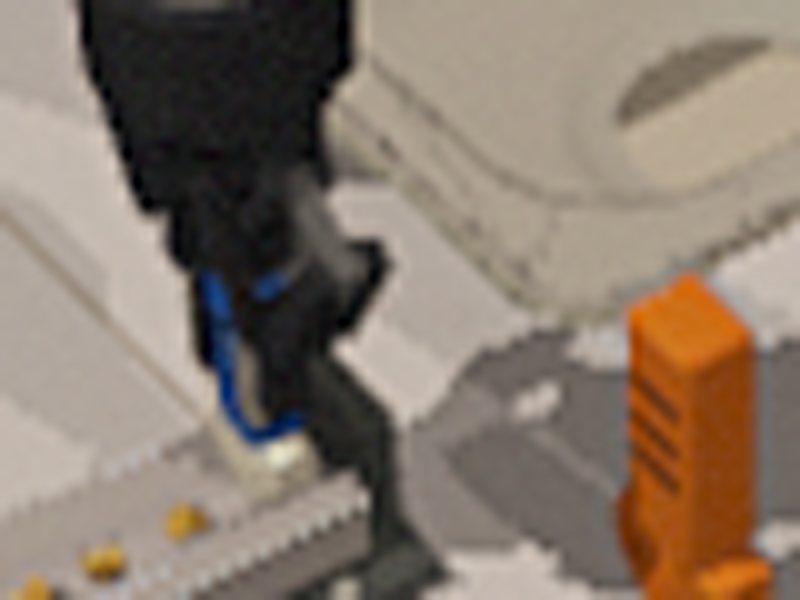

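View pics/w7.png

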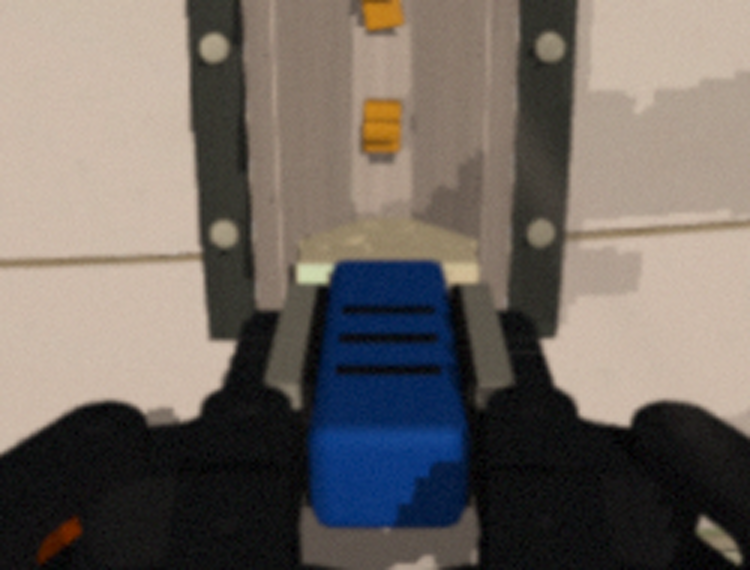

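arm_command:
  moves:
    - [-0.0004, 0.003, 0, 0, 0, 0]
    - [-0.0001, 0.007, 0, 0, 0, 0]
    - [0.0002, 0.012, 0, 0, 0, 0]
    - [0.0005, 0.017, 0, 0, 0, 0]
    - [0.0008, 0.022, 0, 0, 0, 0]
    - [0.0011, 0.027, 0, 0, 0, 0]
    - [0.0014, 0.032, 0, 0, 0, 0]
    - [0.0017, 0.037, 0, 0, 0, 0]
    - [0.002, 0.042, 0, 0, 0, 0]
    - [0.0023, 0.047, 0, 0, 0, 0]
    - [0.0026, 0.052, 0, 0, 0, 0]
    - [0.0029, 0.057, 0, 0, 0, 0]
    - [0.0032, 0.062, 0, 0, 0, 0]
    - [0.0034, 0.066, 0, 0, 0, 0]
    - [0.0034, 0.066, 0, 0, 0, 0]

```text
time_s: 8.43
tcp_pos: [0.531, 0.2564, 0.0644]
tcp_rot: [0.707, 0.021, 0.707, -0.02]
ft_force: [0.7, -0.0, -0.9]
grip_width: 0.251
```

Run:
```python
from h import *
st(); snap('scene','s8',(120,210,120,90),6);snap('wrist','w8',(130,100,250,190),3);st()
```

```text
t 8.43 tcp [0.531  0.2564 0.0644] F [ 0.7 -0.  -0.9] w 0.251
x [ 0.     0.001 -1.   ] z [ 0.998 -0.057  0.   ] q [-0.316  0.74  -0.276  1.765  0.296  0.677 -0.813]
t 8.53 tcp [0.5311 0.255  0.0643] F [-0.1 -0.6 -0.5] w 0.246
x [-0.  0. -1.] z [ 0.998 -0.058 -0.   ] q [-0.315  0.74  -0.275  1.766  0.296  0.677 -0.813]
```

View pics/s8.png

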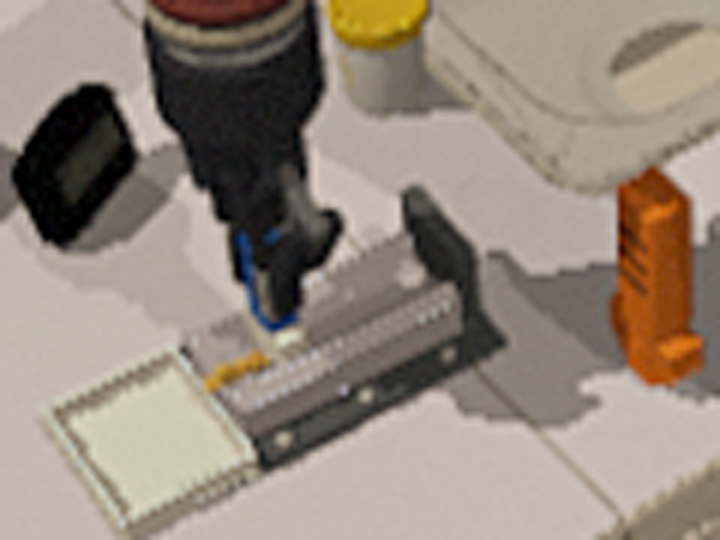

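View pics/w8.png

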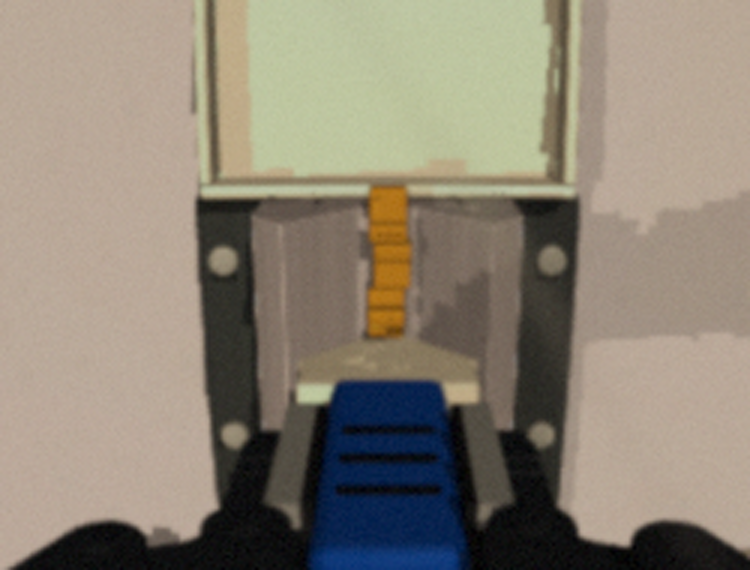

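All three chips are in a row ahead of the blade, with the first at the tray edge. I'll keep sweeping.

arm_command:
  moves:
    - [0.0003, 0.004, 0, 0, 0, 0]
    - [0.0006, 0.009, 0, 0, 0, 0]
    - [0.0009, 0.014, 0, 0, 0, 0]
    - [0.0012, 0.019, 0, 0, 0, 0]
    - [0.0015, 0.024, 0, 0, 0, 0]
    - [0.0018, 0.029, 0, 0, 0, 0]
    - [0.0021, 0.034, 0, 0, 0, 0]
    - [0.0024, 0.039, 0, 0, 0, 0]
    - [0.0026, 0.043, 0, 0, 0, 0]
    - [0.0026, 0.043, 0, 0, 0, 0]
    - [0.0026, 0.043, 0, 0, 0, 0]

```text
time_s: 9.45
tcp_pos: [0.5336, 0.2981, 0.0642]
tcp_rot: [0.707, 0.021, 0.707, -0.021]
ft_force: [0.6, -0.2, -0.3]
grip_width: 0.252
```

Run:
```python
from h import *
st(); snap('scene','s9',(120,210,120,90),6);snap('wrist','w9',(130,70,250,190),3);st()
```

```text
t 9.45 tcp [0.5336 0.2981 0.0642] F [ 0.6 -0.2 -0.3] w 0.252
x [-0.  0. -1.] z [ 0.998 -0.058 -0.   ] q [-0.382  0.765 -0.271  1.7    0.286  0.716 -0.857]
t 9.55 tcp [0.5338 0.2973 0.0642] F [-1.1  0.2  0.9] w 0.248
x [-0.    -0.001 -1.   ] z [ 0.998 -0.059 -0.   ] q [-0.382  0.764 -0.271  1.7    0.287  0.716 -0.857]
```

View pics/s9.png

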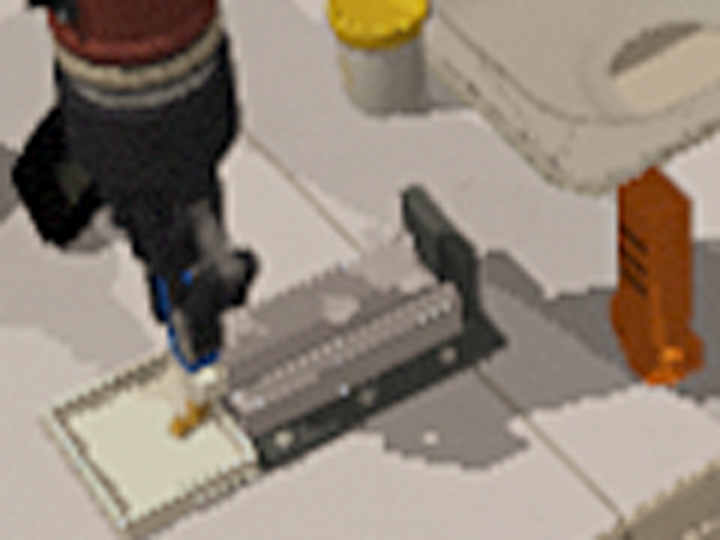

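View pics/w9.png

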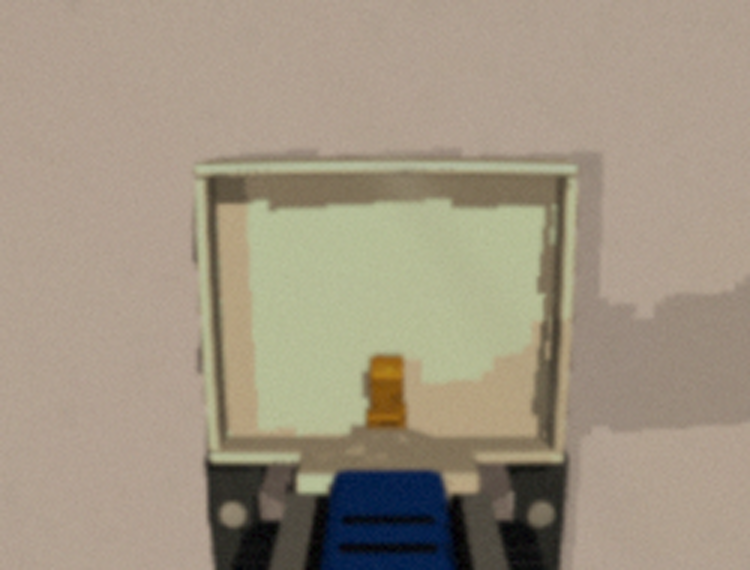

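The chips have dropped into the tray, with some hidden by the blade. I'll lift straight up and look.

arm_command:
  moves:
    - [0, 0, 0.01, 0, 0, 0]
    - [0, 0, 0.03, 0, 0, 0]
    - [0, -0.01, 0.06, 0, 0, 0]
    - [0, -0.03, 0.09, 0, 0, 0]
    - [0, -0.05, 0.11, 0, 0, 0]
    - [-0.002, -0.08, 0.11, 0, 0, 0]
    - [-0.002, -0.08, 0.11, 0, 0, 0]

```text
time_s: 10.13
tcp_pos: [0.5335, 0.2097, 0.1765]
tcp_rot: [0.708, 0.022, 0.706, -0.026]
ft_force: [0.3, -0.9, -1.4]
grip_width: 0.252
```

Run:
```python
from h import *
snap('scene','s10',(120,210,120,90),6);snap('wrist','w10',(190,80,150,110),5);st()
```

```text
t 10.23 tcp [0.5322 0.2156 0.1752] F [ 0.2  1.  -0.3] w 0.249
x [ 0.001 -0.001 -1.   ] z [ 0.998 -0.063  0.001] q [-0.216  0.575 -0.327  1.714  0.229  0.889 -0.701]
```

View pics/s10.png

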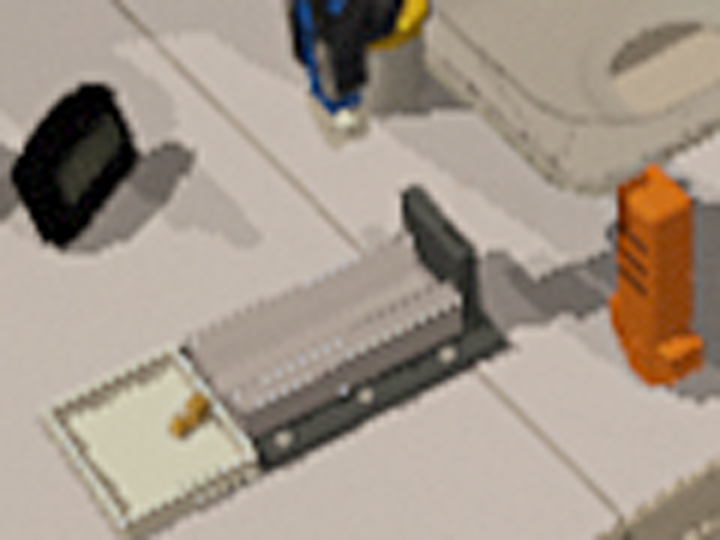

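View pics/w10.png

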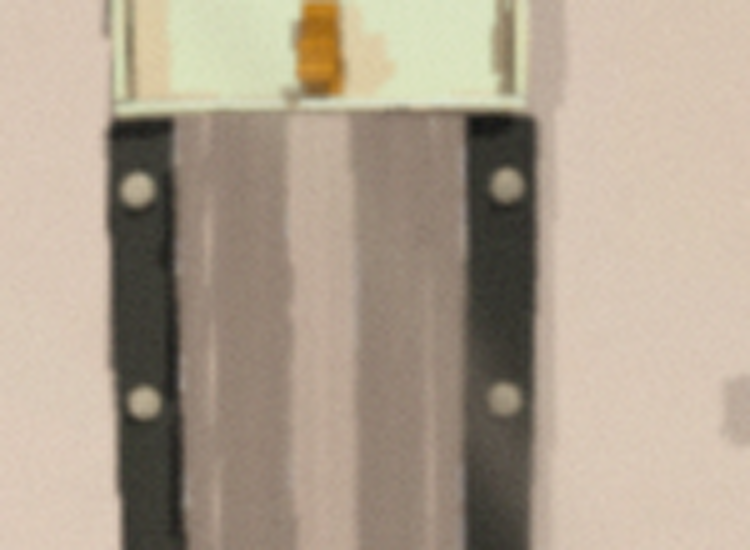

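The groove is clear and the chips are in the tray. I'll return the scraper to its stand and stop 30 mm above seated.

arm_command:
  moves:
    - [-0.003, -0.035, 0, 0, 0, -2]
    - [-0.007, -0.075, 0, 0, 0, -5]
    - [-0.011, -0.115, 0, 0, 0, -8]
    - [-0.016, -0.155, 0, 0, 0, -12.3]
    - [-0.02, -0.195, 0, 0, 0, -12.3]
    - [-0.025, -0.235, 0, 0, 0, -12.3]
    - [-0.03, -0.265, 0, 0, 0, -12.3]
    - [-0.0325, -0.285, -0.01, 0, 0, -12.3]
    - [-0.0325, -0.295, -0.04, 0, 0, -12.3]
    - [-0.0325, -0.295, -0.07, 0, 0, -12.3]
    - [-0.0325, -0.295, -0.09, 0, 0, -12.3]
    - [-0.0325, -0.295, -0.099, 0, 0, -12.3]
    - [-0.0325, -0.295, -0.099, 0, 0, -12.3]
    - [-0.0325, -0.295, -0.099, 0, 0, -12.3]

```text
time_s: 11.4
tcp_pos: [0.4999, -0.0762, 0.0756]
tcp_rot: [0.701, 0.096, 0.7, -0.096]
ft_force: [0.4, 1.6, 0.8]
grip_width: 0.247
```

Run:
```python
from h import *
st();snap('wrist','w11',(190,140,150,110),5);snap('scene','s11',(220,185,80,60),10);st()
```

```text
t 11.4 tcp [ 0.4999 -0.0762  0.0756] F [0.4 1.6 0.8] w 0.247
x [ 0.     0.001 -1.   ] z [ 0.963 -0.268  0.   ] q [ 0.257  0.627 -0.221  1.995  0.25   0.544 -0.411]
t 11.5 tcp [ 0.5005 -0.0766  0.0765] F [0.4 0.2 0.6] w 0.249
x [ 0.003  0.    -1.   ] z [ 0.963 -0.269  0.003] q [ 0.257  0.626 -0.221  1.994  0.25   0.544 -0.411]
```

View pics/w11.png

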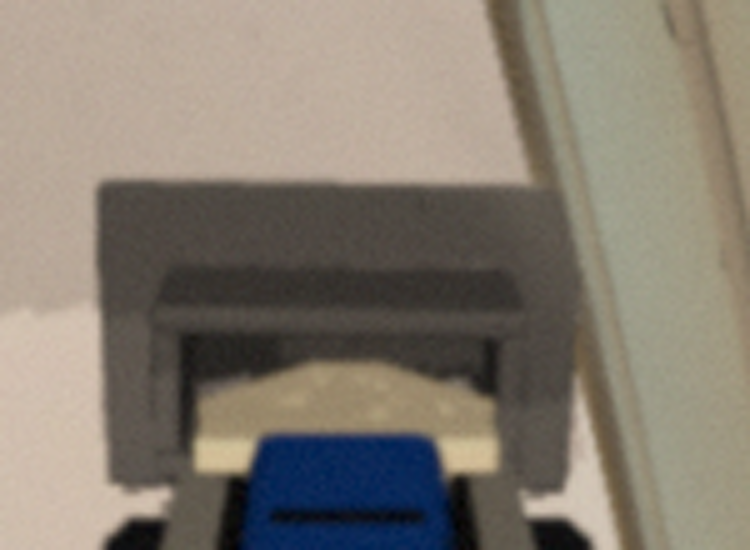

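View pics/s11.png

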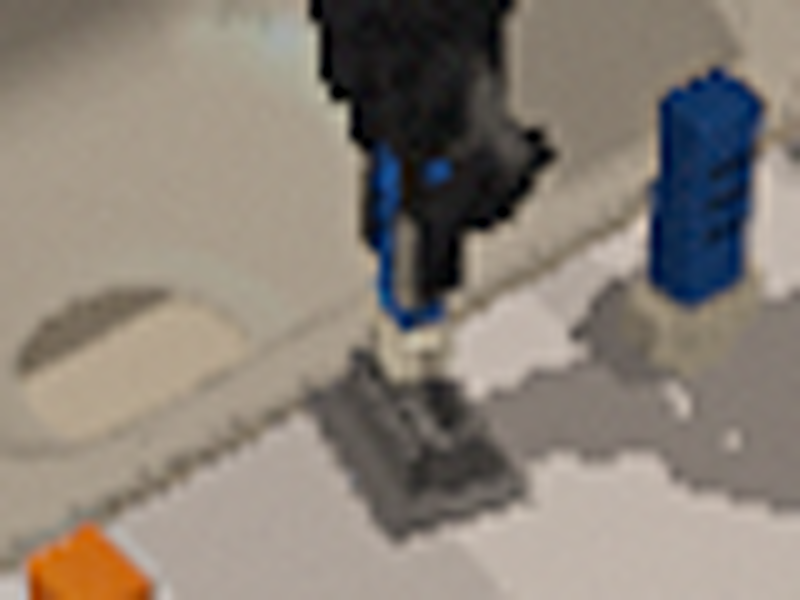

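The blade is lined up with the pocket. Descend.

arm_command:
  moves:
    - [-0.0005, -0.0005, -0.007, 0, 0, 0]
    - [-0.0005, -0.0005, -0.014, 0, 0, 0]
    - [-0.0005, -0.0005, -0.02, 0, 0, 0]
    - [-0.0005, -0.0005, -0.025, 0, 0, 0]
    - [-0.0005, -0.0005, -0.028, 0, 0, 0]
    - [-0.0005, -0.0005, -0.0295, 0, 0, 0]
    - [-0.0005, -0.0005, -0.0295, 0, 0, 0]

```text
time_s: 12.08
tcp_pos: [0.4986, -0.0777, 0.0457]
tcp_rot: [0.7, 0.096, 0.701, -0.096]
ft_force: [0.7, 0.8, -1.1]
grip_width: 0.248
```

Run:
```python
from h import *
st();snap('wrist','w12',(190,150,150,110),5);st()
```

```text
t 12.08 tcp [ 0.4986 -0.0777  0.0457] F [ 0.7  0.8 -1.1] w 0.248
x [-0.001 -0.    -1.   ] z [ 0.963 -0.27  -0.001] q [ 0.241  0.678 -0.196  2.016  0.271  0.473 -0.428]
t 12.13 tcp [ 0.4988 -0.0777  0.0457] F [-0.4 -0.1 -0.7] w 0.246
x [ 0.  0. -1.] z [ 0.963 -0.27   0.   ] q [ 0.241  0.678 -0.196  2.016  0.271  0.473 -0.428]
```

View pics/w12.png

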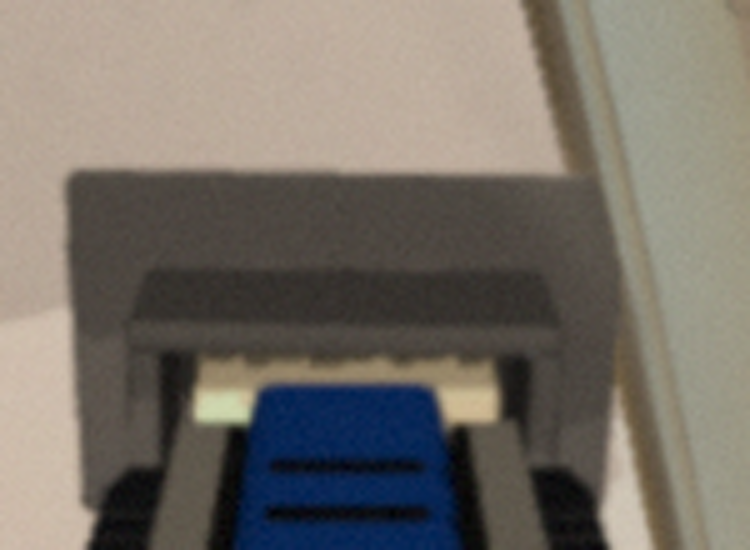

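Seated in the pocket. Release, rise, and move above the barrel.

arm_command:
  moves:
    - [0, 0, 0, 0, 0, 0]
    - [0, 0, 0, 0, 0, 0]
    - [0, 0, 0, 0, 0, 0]
    - [0, 0, 0, 0, 0, 0]
    - [0, 0, 0, 0, 0, 0]
    - [0, 0, 0.005, 0, 0, 0]
    - [0, 0, 0.03, 0, 0, 0]
    - [0, 0, 0.07, 0, 0, 0]
    - [0, 0, 0.11, 0, 0, 0]
    - [0, 0, 0.15, 0, 0, 0]
    - [0, -0.03, 0.165, 0, 0, 3.7]
    - [0, -0.07, 0.165, 0, 0, 3.7]
    - [-0.002, -0.11, 0.165, 0, 0, 3.7]
    - [-0.004, -0.15, 0.165, 0, 0, 3.7]
    - [-0.004, -0.19, 0.165, 0, 0, 3.7]
    - [-0.004, -0.23, 0.165, 0, 0, 3.7]
    - [-0.004, -0.255, 0.165, 0, 0, 3.7]
    - [-0.004, -0.262, 0.165, 0, 0, 3.7]
    - [-0.004, -0.262, 0.165, 0, 0, 3.7]
    - [-0.004, -0.262, 0.165, 0, 0, 3.7]
  gripper: 1

```text
time_s: 13.8
tcp_pos: [0.4948, -0.3384, 0.2107]
tcp_rot: [0.703, 0.074, 0.703, -0.073]
ft_force: [0.4, 0.6, 0.3]
grip_width: 0.997
```

Run:
```python
from h import *
snap('wrist','w13',(160,80,200,150),4);snap('scene','s13',(240,175,100,75),8);s,Rm=st();print(np.degrees(np.arctan2(Rm[1,2],Rm[0,2])))
```

```text
t 13.9 tcp [ 0.4954 -0.3369  0.211 ] F [-0.3 -0.3  0.7] w 1.001
x [ 0.     0.002 -1.   ] z [ 0.979 -0.204 -0.   ] q [ 0.737  0.568 -0.284  1.599  0.178  1.001  0.193]
-11.751787727151688
```

View pics/w13.png

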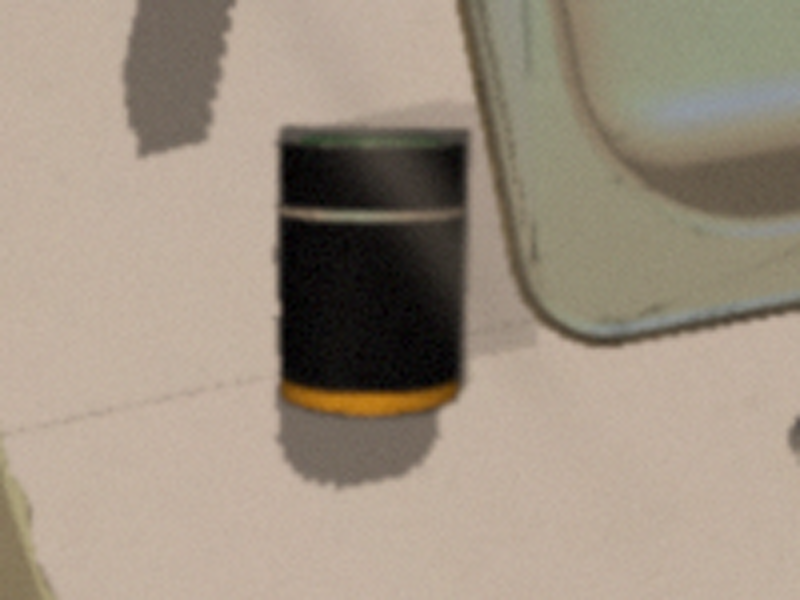

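View pics/s13.png

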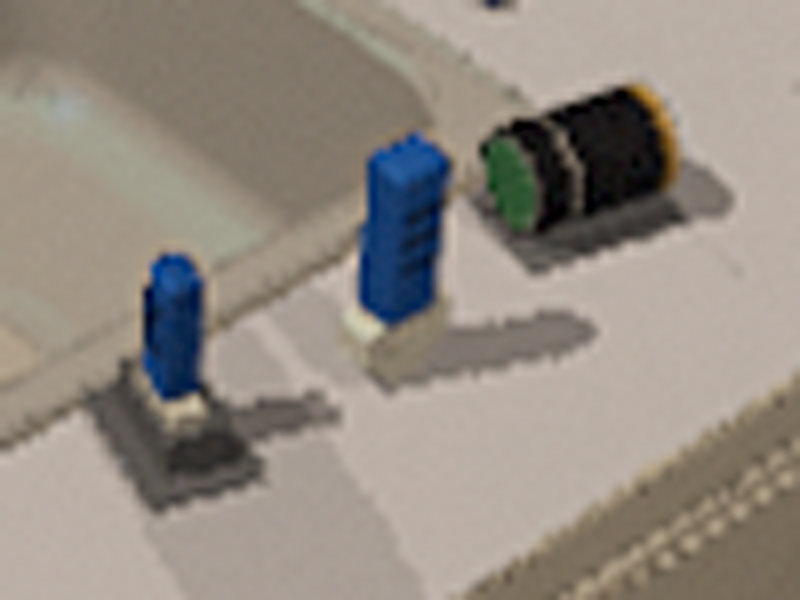

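s13 shows the scraper back in its stand as at the start. Now I'll fit the barrel outline from w13: left edge u≈280, right edge u≈466→459, top v≈128, brass bottom v≈415.

```bash
cat > fitb.py <<'E'
from h import *
from scipy.optimize import least_squares
def hull(m,p,z,box,k):
    a=np.linspace(0,2*np.pi,180); pts=[]
    d=np.array([np.cos(p[2]),np.sin(p[2]),0]); n=np.array([-d[1],d[0],0])
    for t in (-.035,.035):
        for q in a: pts.append((proj(m,np.array([p[0],p[1],z])+t*d+.025*(np.cos(q)*n+np.sin(q)*np.array([0,0,1])),True)-box)*k)
    return cv2.convexHull(np.array(pts,np.float32))
def fit(m,z,box,k,obs,p0):
    def f(p):
        h=hull(m,p,z,np.array(box),k); return [cv2.pointPolygonTest(h,(float(u),float(v)),True) for u,v in obs]
    r=least_squares(f,p0,diff_step=1e-4); print(r.x[:2].round(4),np.degrees(r.x[2]).round(2),np.array(r.fun).round(1)); return r.x
E
python3 - <<'E'
from fitb import *
m=np.load('pics/w13.npy',allow_pickle=True).item()
fit(m,.030,(160,80),4,[(280,150),(280,200),(281,250),(281,300),(282,370),(468,150),(466,210),(464,280),(461,360),(372,415),(320,408),(430,405),(330,128),(420,129)],[.495,-.307,np.radians(-102)])
E
```

```text
[ 0.4951 -0.3071] -102.74 [-0.9 -1.1 -0.3 -0.5  0.3 -1.4 -1.  -0.7  0.3 -5.6 -2.8 -0.3 -4.7 -4.7]
```

arm_command:
  moves:
    - [0, 0.015, -0.03, 0, 0, -1]
    - [0, 0.03, -0.06, 0, 0, -1]
    - [0, 0.03, -0.09, 0, 0, -1]
    - [0, 0.03, -0.1, 0, 0, -1]
    - [0, 0.03, -0.1, 0, 0, -1]
    - [0, 0.03, -0.1, 0, 0, -1]

```text
time_s: 14.4
tcp_pos: [0.4954, -0.3095, 0.1115]
tcp_rot: [0.703, 0.079, 0.702, -0.08]
ft_force: [-0.2, -0.8, -0.2]
grip_width: 0.999
```

Run:
```python
from h import *
snap('wrist','w14',(110,140,300,220),2.5)
for i in range(2):
  s,Rm=st();print(np.degrees(np.arctan2(Rm[1,2],Rm[0,2]))); get_image('top')
```

```text
t 14.45 tcp [ 0.496  -0.3102  0.1124] F [-0.1 -0.9  0.9] w 0.996
x [ 0.003 -0.002 -1.   ] z [ 0.975 -0.224  0.003] q [ 0.676  0.662 -0.248  1.747  0.221  0.757  0.091]
-12.955478793340573
t 14.5 tcp [ 0.4962 -0.3105  0.1128] F [ 0.1 -0.7  0.2] w 1.001
x [ 0.003 -0.002 -1.   ] z [ 0.974 -0.225  0.004] q [ 0.676  0.661 -0.248  1.747  0.221  0.756  0.091]
-12.979636861976246
```

View pics/w14.png

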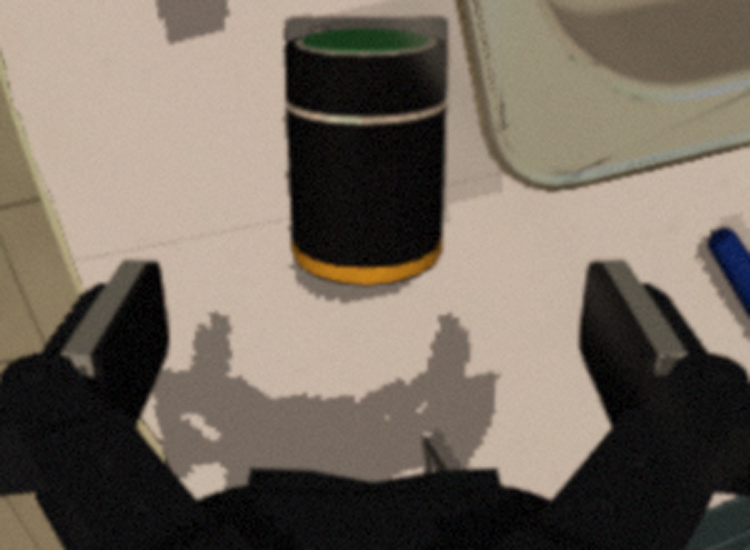

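arm_command:
  moves:
    - [-0.001, 0.003, -0.03, 0, 0, 0]
    - [-0.001, 0.003, -0.06, 0, 0, 0]
    - [-0.001, 0.003, -0.08, 0, 0, 0]
    - [-0.001, 0.003, -0.092, 0, 0, 0]
    - [-0.001, 0.003, -0.0965, 0, 0, 0]
    - [-0.001, 0.003, -0.0965, 0, 0, 0]
    - [-0.001, 0.003, -0.0965, 0, 0, 0]

```text
time_s: 15.13
tcp_pos: [0.4948, -0.3074, 0.0156]
tcp_rot: [0.703, 0.08, 0.702, -0.08]
ft_force: [-0.3, 0.2, 0.1]
grip_width: 0.997
```

arm_command:
  moves:
    - [0, 0, 0, 0, 0, 0]
    - [0, 0, 0, 0, 0, 0]
    - [0, 0, 0, 0, 0, 0]
    - [0, 0, 0, 0, 0, 0]
    - [0, 0, 0, 0, 0, 0]
    - [0, 0, 0, 0, 0, 0]
  gripper: -1
  grip_force: 40

```text
time_s: 15.63
tcp_pos: [0.4937, -0.307, 0.0156]
tcp_rot: [0.703, 0.08, 0.702, -0.08]
ft_force: [-1.2, -0.2, 5.4]
grip_width: 0.573
```

Run:
```python
from h import *
snap('wrist','w15',(110,140,300,220),2.5)
s,Rm=st();print(np.degrees(np.arctan2(Rm[1,2],Rm[0,2])))
```

```text
t 15.68 tcp [ 0.4937 -0.307   0.0156] F [-2.   0.4  5. ] w 0.57
x [ 0.    -0.001 -1.   ] z [ 0.974 -0.225  0.   ] q [ 0.641  0.8   -0.197  1.812  0.271  0.555  0.044]
-12.974160668026162
```

View pics/w15.png

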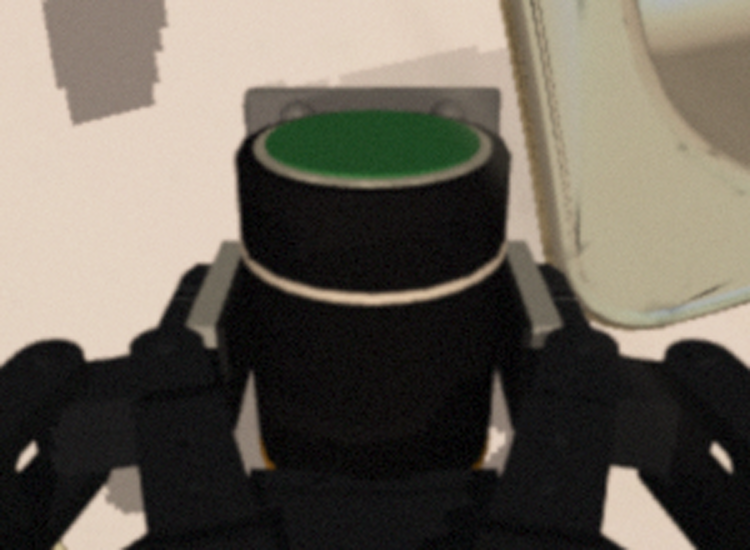

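Gripped (opening 0.57, about 49 mm). Carry high over the look-alike and the scraper to above the groove.

arm_command:
  moves:
    - [0, 0, 0.01, 0, 0, 0]
    - [0, 0, 0.04, 0, 0, 0]
    - [0, 0, 0.08, 0, 0, 0]
    - [0, 0, 0.12, 0, 0, 0]
    - [0, 0.01, 0.155, 0, 0, 0]
    - [0, 0.04, 0.175, 0, 0, 0]
    - [0.003, 0.08, 0.18, 0, 0, 1]
    - [0.006, 0.12, 0.18, 0, 0, 2]
    - [0.009, 0.16, 0.18, 0, 0, 3]
    - [0.012, 0.2, 0.18, 0, 0, 4]
    - [0.015, 0.24, 0.18, 0, 0, 5]
    - [0.018, 0.28, 0.18, 0, 0, 6]
    - [0.021, 0.32, 0.18, 0, 0, 7]
    - [0.024, 0.36, 0.18, 0, 0, 8]
    - [0.027, 0.4, 0.18, 0, 0, 9]
    - [0.03, 0.44, 0.17, 0, 0, 9.6]
    - [0.033, 0.475, 0.15, 0, 0, 9.6]
    - [0.034, 0.505, 0.13, 0, 0, 9.6]
    - [0.034, 0.517, 0.11, 0, 0, 9.6]
    - [0.034, 0.517, 0.1, 0, 0, 9.6]

```text
time_s: 17.35
tcp_pos: [0.5251, 0.2154, 0.1126]
tcp_rot: [0.706, 0.019, 0.708, -0.017]
ft_force: [-0.0, -0.9, -2.5]
grip_width: 0.567
```

arm_command:
  moves:
    - [0, 0, 0, 0, 0, 0]
    - [0, 0, 0, 0, 0, 0]
    - [0, 0, 0, 0, 0, 0]

```text
time_s: 17.6
tcp_pos: [0.5288, 0.2084, 0.1153]
tcp_rot: [0.707, 0.022, 0.706, -0.022]
ft_force: [0.5, 0.3, -2.1]
grip_width: 0.567
```

```bash
cat >> h.py <<'E'
P0=np.array([.5303,.2301]);A=np.radians(-93.38)
def tov(w):
    d=np.asarray(w)[:2]-P0; return (np.array([np.cos(A)*d[0]+np.sin(A)*d[1],-np.sin(A)*d[0]+np.cos(A)*d[1]])*1000).round(1)
def fromv(x,y,z): return np.array([P0[0]+np.cos(A)*x-np.sin(A)*y,P0[1]+np.sin(A)*x+np.cos(A)*y,z])
E
python3 - <<'E'
from h import *
s,Rm=st();snap('wrist','w16',(130,20,250,190),3);snap('scene','s16',(120,190,140,105),5);
s,Rm=st();print(np.degrees(np.arctan2(Rm[1,2],Rm[0,2])),tov(s['tcp_pos']))
m=np.load('pics/w16.npy',allow_pickle=True).item()
for X in [(-.06,-.006,.022),(-.06,.006,.022),(-.03,-.006,.022),(-.03,.006,.022),(-.03,-.021,.037),(-.03,.021,.037)]: print(X,((proj(m,fromv(*X),True)-[130,20])*3).round())
E
```

```text
t 17.6 tcp [0.5288 0.2084 0.1153] F [ 0.5  0.3 -2.1] w 0.567
x [ 0.002 -0.001 -1.   ] z [ 0.998 -0.062  0.002] q [-0.22   0.644 -0.306  1.79   0.271  0.748 -0.731]
t 17.7 tcp [0.5289 0.2089 0.1157] F [-0.3 -0.1 -2.1] w 0.57
x [ 0.002  0.    -1.   ] z [ 0.998 -0.062  0.002] q [-0.22   0.643 -0.307  1.79   0.271  0.747 -0.731]
-3.5261362025742145 [21.3 -0.2]
(-0.06, -0.006, 0.022) [362. 228.]
(-0.06, 0.006, 0.022) [408. 228.]
(-0.03, -0.006, 0.022) [362. 341.]
(-0.03, 0.006, 0.022) [408. 341.]
(-0.03, -0.021, 0.037) [300. 347.]
(-0.03, 0.021, 0.037) [470. 347.]
```

View pics/w16.png

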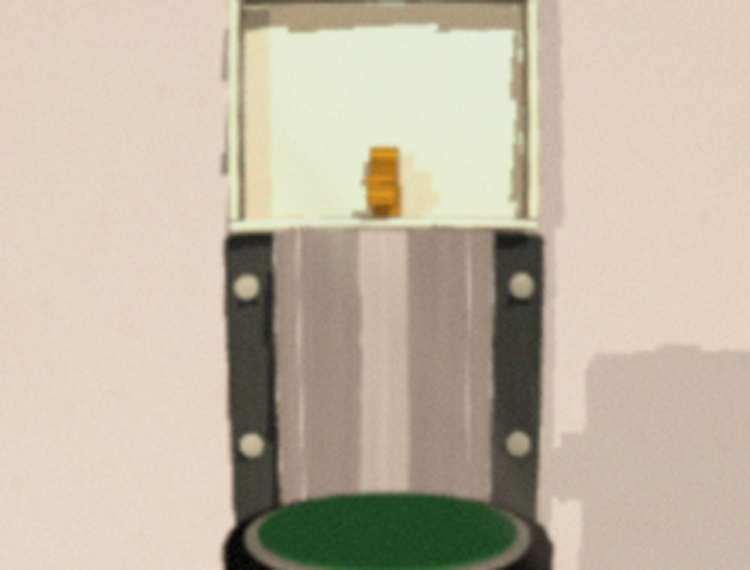

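View pics/s16.png

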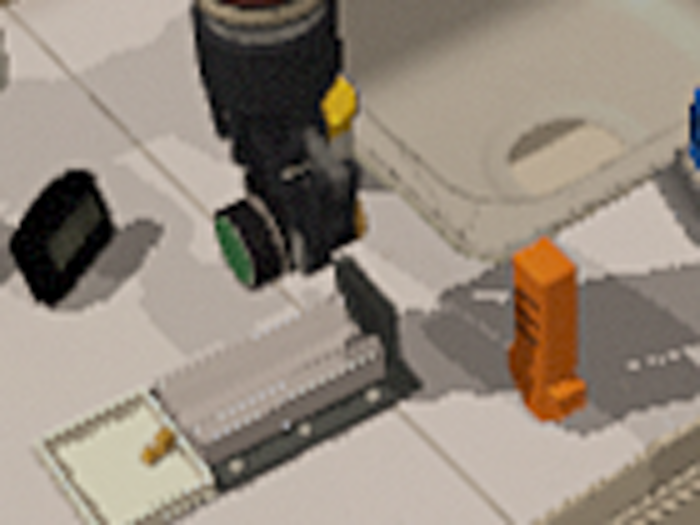

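Lateral alignment is about 0.2 mm. Lower to about 5 mm above seated, 6 mm short of the stop.

arm_command:
  moves:
    - [0, 0.002, -0.02, 0, 0, 0]
    - [0, 0.002, -0.04, 0, 0, 0]
    - [0, 0.002, -0.055, 0, 0, 0]
    - [0, 0.002, -0.066, 0, 0, 0]
    - [0, 0.002, -0.072, 0, 0, 0]
    - [0, 0.002, -0.0735, 0, 0, 0]
    - [0, 0.002, -0.0735, 0, 0, 0]

```text
time_s: 18.28
tcp_pos: [0.5282, 0.2122, 0.0411]
tcp_rot: [0.707, 0.021, 0.707, -0.021]
ft_force: [0.1, 0.5, -1.7]
grip_width: 0.568
```

Run:
```python
from h import *
snap('wrist','w17',(130,60,250,190),3);snap('scene','s17',(150,200,90,66),8);
s,Rm=st();print(np.degrees(np.arctan2(Rm[1,2],Rm[0,2])),tov(s['tcp_pos']))
```

```text
t 18.38 tcp [0.5285 0.2126 0.0417] F [-0.2  0.1 -2.1] w 0.568
x [ 0.002  0.001 -1.   ] z [ 0.998 -0.059  0.002] q [-0.257  0.752 -0.26   1.836  0.32   0.593 -0.776]
-3.3794101741003364 [17.6 -0.8]
```

View pics/s17.png

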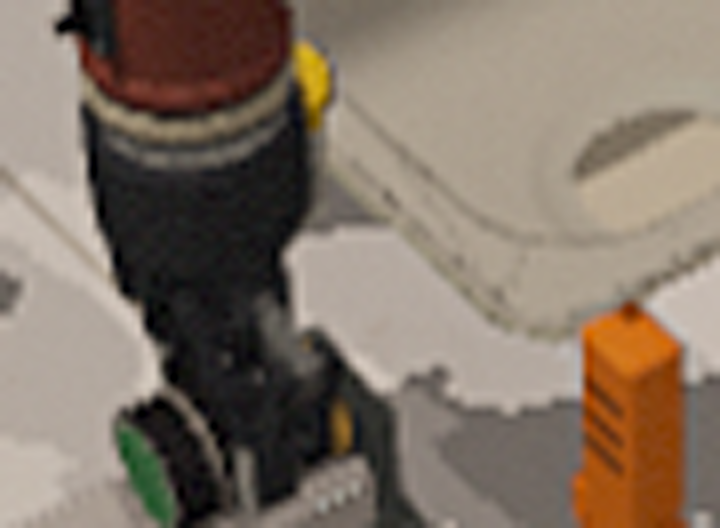

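View pics/w17.png

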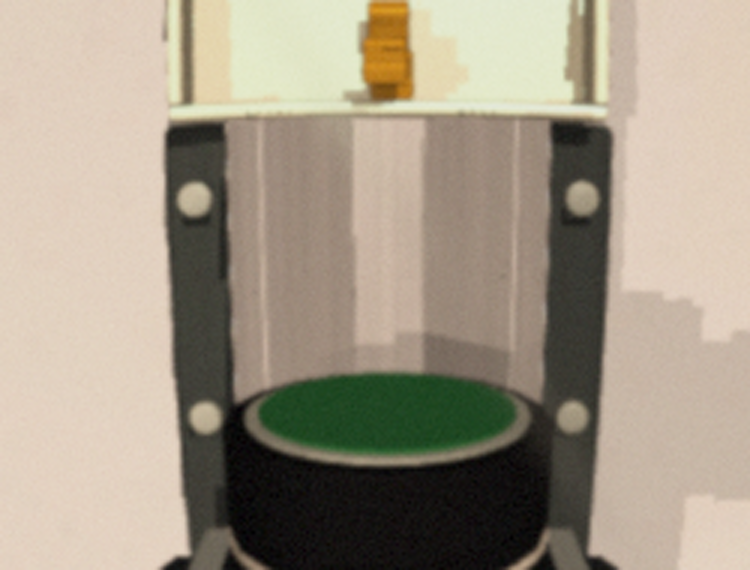

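arm_command:
  moves:
    - [0.0004, -0.002, -0.001, 0, 0, 0]
    - [0.0003, -0.004, -0.002, 0, 0, 0]
    - [0.0002, -0.0055, -0.0025, 0, 0, 0]
    - [0.0001, -0.0065, -0.0025, 0, 0, 0]
    - [0.0001, -0.007, -0.0025, 0, 0, 0]
    - [0.0001, -0.007, -0.0025, 0, 0, 0]

```text
time_s: 18.88
tcp_pos: [0.5283, 0.2068, 0.0387]
tcp_rot: [0.707, 0.022, 0.706, -0.02]
ft_force: [0.2, 2.7, -2.2]
grip_width: 0.57
```

Run:
```python
from h import *
for i in range(2):
  s,Rm=st();print(tov(s['tcp_pos'])); get_image('top')
```

```text
t 18.88 tcp [0.5283 0.2068 0.0387] F [ 0.2  2.7 -2.2] w 0.57
x [ 0.002  0.003 -1.   ] z [ 0.998 -0.058  0.001] q [-0.247  0.754 -0.26   1.844  0.323  0.582 -0.769]
[23.4 -0.6]
t 18.93 tcp [0.5283 0.2068 0.0387] F [ 1.3  4.2 -2.3] w 0.571
x [ 0.002  0.002 -1.   ] z [ 0.998 -0.058  0.001] q [-0.247  0.754 -0.26   1.844  0.323  0.582 -0.769]
[23.4 -0.6]
```

It's in contact with the stop (about 4 N). Lower onto the sloping faces.

arm_command:
  moves:
    - [0, 0, -0.0005, 0, 0, 0]
    - [0, 0, -0.001, 0, 0, 0]
    - [0, 0, -0.0015, 0, 0, 0]
    - [0, 0, -0.002, 0, 0, 0]
    - [0, 0, -0.002, 0, 0, 0]

```text
time_s: 19.4
tcp_pos: [0.5283, 0.2068, 0.0371]
tcp_rot: [0.707, 0.021, 0.706, -0.02]
ft_force: [-0.5, 5.9, 4.3]
grip_width: 0.573
```

Run:
```python
from h import *
for i in range(3):
  s,Rm=st();print(tov(s['tcp_pos']),s['wrist_torque'].round(2)); get_image('top')
```

```text
t 19.4 tcp [0.5283 0.2068 0.0371] F [-0.5  5.9  4.3] w 0.573
x [ 0.002  0.002 -1.   ] z [ 0.998 -0.058  0.002] q [-0.248  0.756 -0.259  1.845  0.324  0.579 -0.77 ]
[23.4 -0.6] [ 1.02  0.07 -0.06]
t 19.45 tcp [0.5283 0.2068 0.0371] F [-0.1  5.3  3.8] w 0.57
x [ 0.002  0.002 -1.   ] z [ 0.998 -0.058  0.002] q [-0.248  0.756 -0.259  1.845  0.324  0.579 -0.77 ]
[23.4 -0.6] [ 1.04  0.09 -0.08]
t 19.5 tcp [0.5283 0.2068 0.0371] F [-0.3  5.5  3.2] w 0.568
x [ 0.002  0.002 -1.   ] z [ 0.998 -0.058  0.002] q [-0.248  0.756 -0.259  1.845  0.324  0.579 -0.77 ]
[23.4 -0.6] [ 0.97  0.08 -0.12]
```

Seated with about 5 N and no side force. I'll release, rise, and look; then press on top with closed fingers so the barrel can centre itself.

arm_command:
  moves:
    - [0, 0, 0, 0, 0, 0]
    - [0, 0, 0, 0, 0, 0]
    - [0, 0, 0, 0, 0, 0]
    - [0, 0, 0, 0, 0, 0]
    - [0, 0, 0, 0, 0, 0]
    - [0, 0, 0.005, 0, 0, 0]
    - [0, 0, 0.02, 0, 0, 0]
    - [0, 0, 0.045, 0, 0, 0]
    - [0, 0, 0.07, 0, 0, 0]
    - [0, 0, 0.085, 0, 0, 0]
    - [0, 0, 0.085, 0, 0, 0]
    - [0, 0, 0.085, 0, 0, 0]
  gripper: 1

```text
time_s: 20.55
tcp_pos: [0.5282, 0.2052, 0.1222]
tcp_rot: [0.707, 0.021, 0.706, -0.021]
ft_force: [-0.1, -0.9, -0.4]
grip_width: 1.001
```

Run:
```python
from h import *
snap('wrist','w18',(130,110,250,190),3);snap('scene','s18',(150,200,90,66),8);
s,Rm=st();print(np.degrees(np.arctan2(Rm[1,2],Rm[0,2])),tov(s['tcp_pos']))
m=np.load('pics/w18.npy',allow_pickle=True).item()
for X in [(-.01,0,.0764),(.06,0,.0764),(.06,-.028,.059),(.06,.028,.059),(.025,-.021,.037),(.025,.025,.0514),(.025,-.025,.0514)]: print(X,((proj(m,fromv(*X),True)-[130,110])*3).round())
```

```text
t 20.65 tcp [0.5271 0.2047 0.1204] F [-0.1 -0.1 -0.1] w 1.003
x [-0.002 -0.001 -1.   ] z [ 0.998 -0.059 -0.002] q [-0.21   0.635 -0.314  1.791  0.269  0.76  -0.722]
-3.372114817293085 [25.6 -1.7]
(-0.01, 0, 0.0764) [387. 170.]
(0.06, 0, 0.0764) [387. 455.]
(0.06, -0.028, 0.059) [280. 421.]
(0.06, 0.028, 0.059) [495. 421.]
(0.025, -0.021, 0.037) [309. 267.]
(0.025, 0.025, 0.0514) [485. 285.]
(0.025, -0.025, 0.0514) [289. 285.]
```

View pics/w18.png

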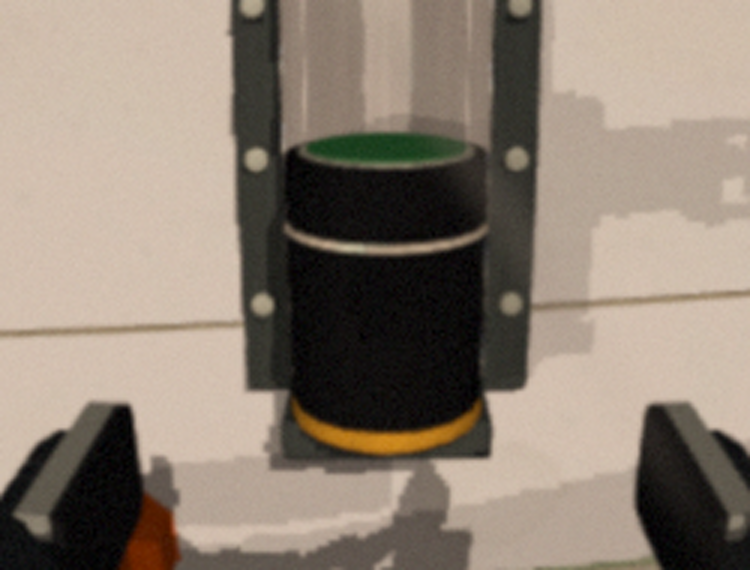

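View pics/s18.png

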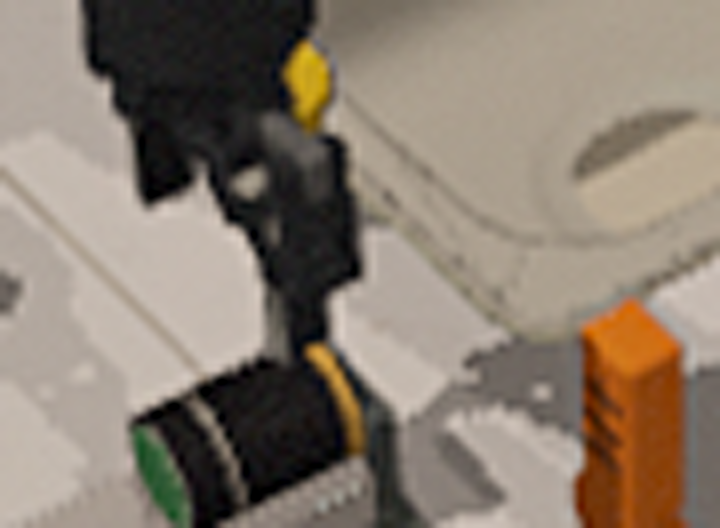

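The barrel is centred on the groove axis (edges 287/487 against a predicted 387 middle), with its brass end at the stop. I'll shift +1 mm in x to centre the TCP, close the fingers and descend.

arm_command:
  moves:
    - [0.001, 0, 0, 0, 0, 0]
    - [0.001, 0, 0, 0, 0, 0]
    - [0.001, 0, 0, 0, 0, 0]
    - [0.001, 0, 0, 0, 0, 0]
    - [0.001, 0, 0, 0, 0, 0]
    - [0.001, 0, 0, 0, 0, 0]
    - [0.001, 0, 0, 0, 0, 0]
    - [0.001, 0, -0.01, 0, 0, 0]
    - [0.001, 0, -0.02, 0, 0, 0]
    - [0.001, 0, -0.03, 0, 0, 0]
    - [0.001, 0, -0.035, 0, 0, 0]
    - [0.001, 0, -0.037, 0, 0, 0]
    - [0.001, 0, -0.037, 0, 0, 0]
  gripper: -1

```text
time_s: 21.73
tcp_pos: [0.5282, 0.2051, 0.0832]
tcp_rot: [0.706, 0.02, 0.707, -0.021]
ft_force: [-0.2, 0.1, -0.2]
grip_width: -0.002
```

Run:
```python
from h import *
snap('wrist','w19',(130,140,250,190),3)
for i in range(3):
  s,Rm=st();print(tov(s['tcp_pos'])); get_image('top')
```

```text
t 21.78 tcp [0.5286 0.2053 0.0839] F [0.4 0.2 0.5] w 0.0
x [-0.001 -0.    -1.   ] z [ 0.998 -0.059 -0.001] q [-0.224  0.688 -0.292  1.816  0.294  0.681 -0.743]
[24.9 -0.2]
t 21.83 tcp [0.5289 0.2054 0.0843] F [-0.9  0.4 -0.1] w -0.001
x [ 0.  0. -1.] z [ 0.998 -0.059  0.   ] q [-0.224  0.687 -0.292  1.816  0.294  0.681 -0.743]
[24.7  0.1]
t 21.88 tcp [0.5291 0.2055 0.0846] F [ 0.1  0.3 -0.4] w -0.003
x [ 0.001  0.    -1.   ] z [ 0.998 -0.059  0.001] q [-0.224  0.687 -0.292  1.815  0.294  0.681 -0.743]
[24.6  0.2]
```

View pics/w19.png

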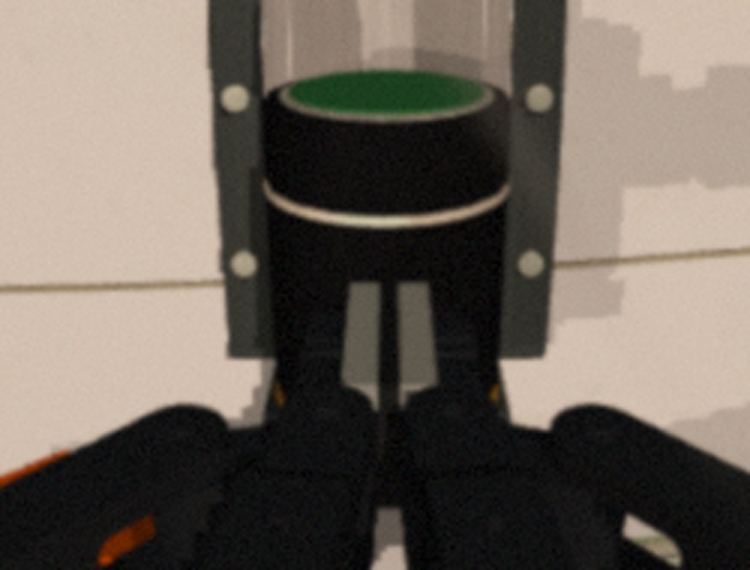

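arm_command:
  moves:
    - [0, 0, -0.003, 0, 0, 0]
    - [0, 0, -0.005, 0, 0, 0]
    - [0, 0, -0.0065, 0, 0, 0]
    - [0, 0, -0.0075, 0, 0, 0]
    - [0, 0, -0.0085, 0, 0, 0]
    - [0, 0, -0.009, 0, 0, 0]
    - [0, 0, -0.009, 0, 0, 0]

```text
time_s: 22.52
tcp_pos: [0.5287, 0.2052, 0.0764]
tcp_rot: [0.707, 0.021, 0.707, -0.021]
ft_force: [-1.3, -1.2, 7.3]
grip_width: -0.001
```

Run:
```python
from h import *
s,Rm=st();print(tov(s['tcp_pos']))
```

```text
t 22.52 tcp [0.5287 0.2052 0.0764] F [-1.3 -1.2  7.3] w -0.001
x [ 0.    -0.001 -1.   ] z [ 0.998 -0.059  0.   ] q [-0.228  0.698 -0.287  1.822  0.3    0.665 -0.748]
[25.  -0.1]
```

arm_command:
  moves:
    - [0, 0, -0.0003, 0, 0, 0]
    - [0, 0, -0.0006, 0, 0, 0]
    - [0, 0, -0.0009, 0, 0, 0]
    - [0, 0, -0.0012, 0, 0, 0]
    - [0, 0, -0.0012, 0, 0, 0]
    - [0, 0, -0.0012, 0, 0, 0]

```text
time_s: 23.02
tcp_pos: [0.5288, 0.2052, 0.0763]
tcp_rot: [0.707, 0.021, 0.707, -0.021]
ft_force: [-3.4, -2.0, 13.7]
grip_width: -0.003
```

Run:
```python
from h import *
F=[]
for i in range(5):
  s=get_state();F.append(s['ft_force']); get_image('top')
print(np.mean(F,0).round(2)); s,_=st(); print(tov(s['tcp_pos']))
```

```text
[-3.81 -2.09 13.68]
t 23.27 tcp [0.5288 0.2052 0.0763] F [-4.6 -2.2 13.4] w 0.004
x [ 0.001 -0.001 -1.   ] z [ 0.998 -0.059  0.001] q [-0.228  0.698 -0.286  1.822  0.301  0.664 -0.749]
[25.  -0.1]
```

Side force is about −3.8 N in x, and −2 N in y is pushing slightly away from the stop. Ease both off.

arm_command:
  moves:
    - [-0.0002, -0.0002, 0, 0, 0, 0]
    - [-0.0004, -0.0004, 0, 0, 0, 0]
    - [-0.0007, -0.0006, -0.0002, 0, 0, 0]
    - [-0.0007, -0.0006, -0.0002, 0, 0, 0]
    - [-0.0007, -0.0006, -0.0002, 0, 0, 0]

```text
time_s: 23.68
tcp_pos: [0.5287, 0.2052, 0.0763]
tcp_rot: [0.708, 0.021, 0.706, -0.021]
ft_force: [-2.8, -1.4, 12.7]
grip_width: -0.001
```

Run:
```python
from h import *
F=[]
for i in range(5):
  s=get_state();F.append(s['ft_force']); get_image('top')
print(np.mean(F,0).round(2)); s,_=st(); print(tov(s['tcp_pos']))
```

```text
[-2.92 -1.46 13.43]
t 23.93 tcp [0.5287 0.2052 0.0763] F [-3.  -1.2 13.3] w 0.002
x [ 0.002  0.001 -1.   ] z [ 0.998 -0.059  0.002] q [-0.228  0.697 -0.286  1.824  0.301  0.661 -0.749]
[25.  -0.1]
```

arm_command:
  moves:
    - [-0.0005, -0.0005, 0, 0, 0, 0]
    - [-0.001, -0.001, -0.0001, 0, 0, 0]
    - [-0.0015, -0.0015, -0.0002, 0, 0, 0]
    - [-0.0021, -0.002, -0.0003, 0, 0, 0]
    - [-0.0021, -0.002, -0.0003, 0, 0, 0]
    - [-0.0021, -0.002, -0.0003, 0, 0, 0]

```text
time_s: 24.43
tcp_pos: [0.5286, 0.2051, 0.0763]
tcp_rot: [0.709, 0.022, 0.704, -0.019]
ft_force: [-0.9, 1.1, 10.7]
grip_width: 0.006
```

Run:
```python
from h import *
F=[]
for i in range(5):
  s=get_state();F.append(s['ft_force']); get_image('top')
print(np.mean(F,0).round(2)); s,_=st(); print(tov(s['tcp_pos']))
```

```text
[-0.19  1.04 10.76]
t 24.68 tcp [0.5287 0.2051 0.0763] F [-0.   1.  10.3] w -0.002
x [ 0.007  0.005 -1.   ] z [ 0.998 -0.058  0.007] q [-0.226  0.695 -0.287  1.829  0.302  0.651 -0.748]
[25.  -0.2]
```

arm_command:
  moves:
    - [-0.0004, -0.0002, -0.0004, 0, 0, 0]
    - [-0.0008, -0.0004, -0.0008, 0, 0, 0]
    - [-0.0014, -0.0006, -0.0012, 0, 0, 0]
    - [-0.0014, -0.0006, -0.0012, 0, 0, 0]
    - [-0.0014, -0.0006, -0.0012, 0, 0, 0]
    - [-0.0014, -0.0006, -0.0012, 0, 0, 0]

```text
time_s: 25.18
tcp_pos: [0.5286, 0.2052, 0.0763]
tcp_rot: [0.71, 0.023, 0.703, -0.018]
ft_force: [0.2, 1.2, 13.6]
grip_width: 0.0
```

Run:
```python
from h import *
F=[]
for i in range(6):
  s=get_state();F.append(s['ft_force']); get_image('top')
print(np.mean(F,0).round(2)); s,_=st(); print(tov(s['tcp_pos'])); snap('wrist','w20',(130,140,250,190),3); snap('scene','s20',(110,180,230,170),3.4)
```

```text
[ 0.46  0.91 14.31]
t 25.48 tcp [0.5286 0.2052 0.0763] F [ 0.9  1.7 14.9] w -0.004
x [ 0.01   0.006 -1.   ] z [ 0.998 -0.058  0.01 ] q [-0.227  0.694 -0.286  1.832  0.303  0.646 -0.75 ]
[25.  -0.2]
```

View pics/w20.png

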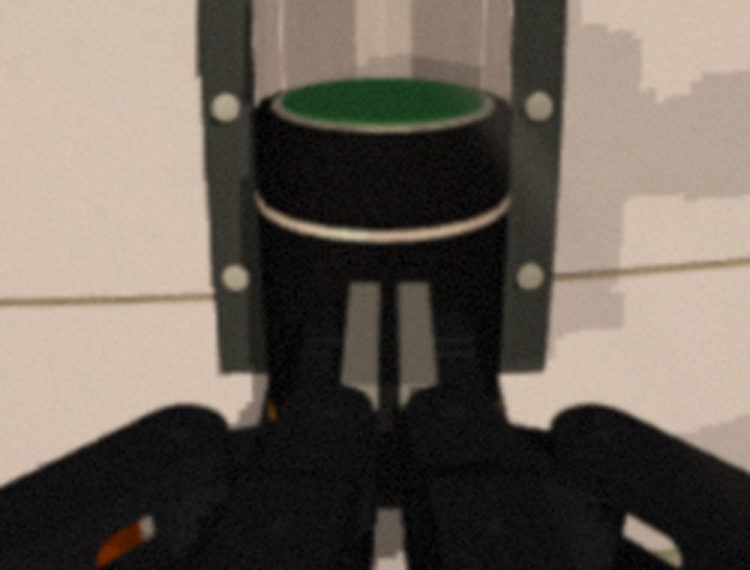

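View pics/s20.png

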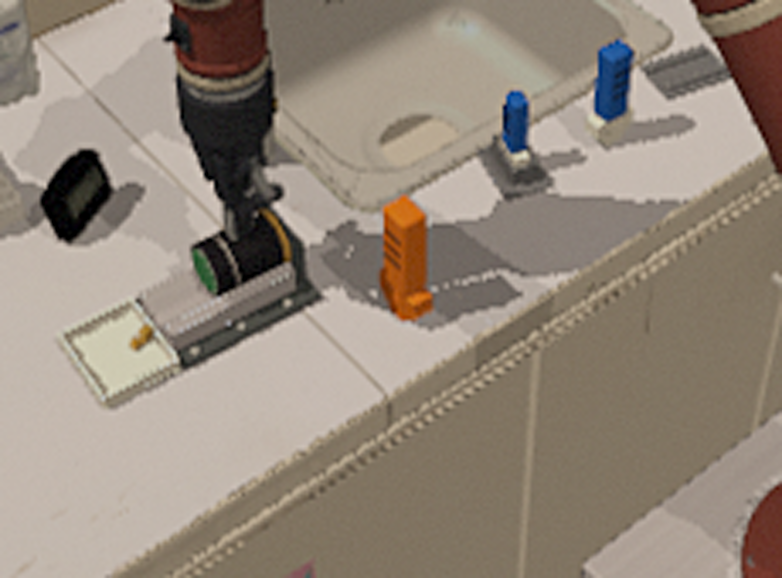

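The press force is 14–15 N, with side force below about 1 N and a slight push toward the stop. The scraper is in its stand, the chips are in the tray and the bystanders look undisturbed. Handing in.

Run:
```python
from h import *
st(); print(sign_off()); st()
```

```text
t 25.58 tcp [0.5287 0.2051 0.0763] F [ 0.8  1.  14.8] w -0.002
x [ 0.01   0.006 -1.   ] z [ 0.998 -0.058  0.01 ] q [-0.227  0.694 -0.286  1.832  0.303  0.646 -0.75 ]
the job is handed in; nothing more can be done
None
the job is handed in; nothing more can be done
```

The job was done in the order asked and handed in at 25.6 s, with the gripper still pressing on the barrel; no verdict was reported.

- **Chips:** I swept them out with the small blue scraper. They lie in a small pile in the tray, which made it hard to count all three separately. The groove was empty afterwards.
- **Scraper:** it is back in its stand, and the camera view matches how it stood at the start.
- **Barrel:** it lies in the groove with its brass-ringed end at the stop. I felt contact with the stop at about 4–6 N. After I released the barrel, the picture put that end within about 1 mm of the stop and the barrel centred on the groove to within about 0.5 mm.
- **Press:** I pressed from above with closed fingers, and the first press showed about 4 N of side force, which I eased off. The last readings were about 14–15 N down, side force under 1 N, and about 1 N toward the stop. The fingertip height of 76.3 mm matches the expected 76.4 mm for a seated barrel. Easing off the side force left the tool tilted by about 0.6°.
- **Bystanders:** I did not touch the timer, the specimen cup or the forceps. The timer looked undisturbed in the last picture; the cup and forceps were not in view there.

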